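Dry-fit a turned stand in the round tin

TASK

Dry-fit the turned stand in the round tin before it is glued. Stand the three low feet upright on the tin's floor, packed close together in a triangle so that each all but touches the other two; then lay the round socle board flat on all three feet, centred, boss up; and last put the hollow cap over the boss until it sits down on the socle. Leave the tall square-topped foot where it stands; the square tray is not part of the job.

Things in the scene. Friction and masses are not known exactly. Their poses are not given: they have to be found in the camera images.
- tin: shallow round steel tin with no lid, fixed to the bench: 122 mm outside and 116 mm inside diameter, 12 mm high, floor 3 mm thick. Origin: centre of the underside, at bench height; z up. Inside it the three feet go. Among these listed things lie only lower tools and stock (up to 30 mm high); taller ones (mallet, bottle, carving, up to 0.2 m) stand only beyond x = 0.7 m or at the sides beyond |y| = 0.42 m.
- tray: shallow square steel tray, 120 x 120 mm, 12 mm high, empty, fixed to the bench; not used. It and the tin may have changed places. Origin: centre of the underside.
- foot1: low turned foot of pale wood, one of three alike (44 mm diameter, 32 mm high, 35 g): straight-sided from 6 to 25 mm above its underside, top and bottom edges chamfered to flat faces of 34 mm diameter. Stands upright on the bench. Origin: centre of the underside; z: up its axis.
- foot2: low turned foot of pale wood, one of three alike (44 mm diameter, 32 mm high, 35 g): straight-sided from 6 to 25 mm above its underside, top and bottom edges chamfered to flat faces of 34 mm diameter. Stands upright on the bench. Origin: centre of the underside; z: up its axis.
- foot3: low turned foot of pale wood, one of three alike (44 mm diameter, 32 mm high, 35 g): straight-sided from 6 to 25 mm above its underside, top and bottom edges chamfered to flat faces of 34 mm diameter. Stands upright on the bench. Origin: centre of the underside; z: up its axis.
- socle: round socle board of pale wood, 60 g: disc of 84 mm diameter, 12 mm thick, with a solid cylindrical boss of 24 mm diameter standing 24 mm up from the middle of its top (36 mm high in all). Lies flat on the bench, boss up; pick it by the boss. Origin: centre of the disc's underside; z: up the boss.
- cap: turned hollow cap of pale wood, 70 g, 60 mm high: a skirt of 56 mm diameter and 34 mm height with a solid grip of 32 mm diameter on top (straight-sided from 38 to 56 mm above the underside). From below it has a round socket of 36 mm diameter and 28 mm depth, which goes over the socle's boss with 6 mm to spare all round. Stands on the bench, socket down. Origin: centre of the skirt's lower edge; z: up.
- tall_foot: the odd foot: pale wood, 52 mm high, with a square 46 x 46 mm block as its top (16 mm thick), a narrow round waist (24 mm) below it and a round base of 44 mm diameter; stands upright on the bench and stays there. From above it looks square. Origin: centre of the underside.
Mind the look-alikes: they are no part of the job. Leave any red look-alike of the foot3 alone.

How it is judged:
On the way, in this order (a step that is already met when the one before it is completed fails the run):
1. the three low feet stand upright on the tin's floor in a close triangle (z of foot1 in the frame of tin between -0.001 and 0.007 m and horizontal distance between each of foot1, foot2, foot3 and tin below 0.04 m and angle between each of foot1, foot2, foot3's own z axis and vertical below 0.1 rad and horizontal distance between foot1 and foot2 below 0.056 m and z of foot2 in the frame of tin between -0.001 and 0.007 m and horizontal distance between foot2 and foot3 below 0.056 m and z of foot3 in the frame of tin between -0.001 and 0.007 m and horizontal distance between foot3 and foot1 below 0.056 m), for 0.2 s.
2. the socle lies flat on the three feet, boss up (all of step 1 and z of socle in the frame of tin between 0.031 and 0.039 m and angle between socle's own z axis and vertical below 0.06 rad and horizontal distance between socle and foot1 below 0.04 m and horizontal distance between socle and foot2 below 0.04 m and horizontal distance between socle and foot3 below 0.04 m), for 0.2 s.
At the end, for the whole second after the job is handed in: The three low feet stand upright on the tin's floor, centres under 56 mm apart (gaps under 12 mm); the socle lies flat on them, boss up, its centre within 40 mm sideways of each foot's; the cap sits upright on the socle's disc, centred to 10 mm; all at rest (all of step 2 and z of cap in the frame of socle between 0.008 and 0.016 m and horizontal distance between cap and socle below 0.01 m and angle between cap's own z axis and vertical below 0.08 rad and linear speed of each of foot1, foot2, foot3, socle, cap below 0.02 m/s); the robot touches nothing.
It fails at once if the tall square-topped foot is moved by more than 25 mm (distance of tall_foot from where it was at the start of the episode above 0.025 m).
It also fails if it takes over 136 s, if anything falls off the work surface, if the arm or the gripper's body presses on something with over 40 N, if the wrist force passes 120 N, or if a joint passes its speed limit or range.

ROBOT

A 6-joint arm with a two-finger parallel gripper is mounted at the origin on the work surface. World frame = base frame: x ahead of the robot, y to its left, z up, the work surface at z = 0. Lengths are in m, angles in rad, forces in N, time in s.
With the tool pointing down it reaches from about 0.4 to 0.825 m from the base axis. Payload 7 kg.
Tool frame: the origin (TCP) lies midway between the tips of the shut fingers; the grasp point (between the pads) lies 19 mm behind it (ctrl.tcp_to_grasp is the distance from the TCP to the grasp point, in m); x points along the fingers, y is the direction in which the jaws open and shut, and the axes are right-handed (so a half turn about x gives the same grasp; the last joint's range is limited). The gripper opens to 88 mm and grips with 3 to 60 N. Pads are 19 mm wide; open, the fingers measure 130 mm over their backs; the gripper's body (78 mm by 193 mm) begins 47 mm behind the grasp point.
Start: joints at [1.452, 0.359, 0.012, 0, -1.224, -0.288], TCP at [0.267, 0.62, 0.227] pointing down, gripper open.
Joint ranges: [-3.07, 3.07], [-1.43, 2.12], [-1.02, 1.25], [-3.03, 1.67], [-3.05, -0], [-3.03, 3.03]. Speed limits (rad/s): [2.39, 2.39, 3.01, 3.14, 3.14, 3.14].

INTERFACE

Orientations are given as a unit quaternion [w, x, y, z].
In Python, from station import ctrl gives the robot as it stands.
- The arm moves only by the tool jog_arm, never from a script. Its arguments are lists of equal length, an entry for each row: "fingers": the closure, from -1 (fully open) to 1 (shut); "offset": the shift along the tool's x, y, z in m, a list of three; "rot": the turn, a rotation vector about the tool's x, y, z in rad, a list of three. A call has 1 to 10 rows; each row shifts and turns the pose as measured when the row begins, along the tool's axes as they then stand; what a row does not reach is not made up. A row lasts 1/12 s, in which the tool goes at most 41.7 mm and 7.16 degrees, less where a joint would pass 70% of its speed; a pose out of reach is approached as far as the arm can. A call with a gripper value outside its range is refused whole. The fingers move at their own pace and stop on an object; "newtons" is the grip in N (left out, the last holds). Time passes only in rows, so rows that do not move let the fingers close. It gives the time, the measured TCP pose, the force and the opening at its end, in the units of the state.
- ctrl.get_state(): the state, without advancing time (a new reading comes with each control period).
- ctrl.grab_frame(name): name is "scene" or "side" or "wrist"; returns the picture (384x512x3 uint8, blue, green, red); there is no depth.
- ctrl.calibration(name): a dict with "camera_matrix" (3x3 intrinsics, pixels), "world_to_cam" (4x4, takes a point from world to camera coordinates); the wrist camera has in their place "mount" (4x4, takes a point from camera to tool coordinates, whose origin is the TCP and whose axes are the tool frame's). Camera axes: x right, y up, looking along -z (the intrinsics and any distortion apply to the point x, -y, -z); pixel columns grow to the right and rows downward; lengths in m; the calibration is good to about 2 mm. A picture is of the moment at which its call begins: read the wrist's pose just before it. calibration takes no time and is no camera call.
- ctrl.job_done(): hands the job in, once; it reports no verdict.
The state is a dict: "time_s": time; "qpos": joint angles; "joint_velocities": joint speeds; "joint_torque": joint torques, N m; "tool_pos": TCP position; "tcp_rot": TCP orientation; "ft_force": force on the tool from outside, world axes, zero at the start; "torque": the same for the moment, N m; "opening": finger opening in m.
Only numpy, scipy, OpenCV 4.12 (cv2) and the standard library are available. Lean on these libraries where they do the work, as an engineer would, in place of code of your own. Each camera call takes 0.05 s, during which the arm holds its last target.

## Working session

There is one attempt and no reset: what is moved stays moved. The work goes in short steps, Python scripts to look and compute and a tool call to move; the robot and the scene stay as the last step left them, time stands still between calls to the robot, and variables do not carry over. Pictures are saved under pics/ and viewed, and the job is handed in when it is done.

Besides the shell and the picture viewer there is one more tool, called after "Call:" in YAML: its name, and indented under it one key for each argument. jog_arm: Moves the arm, as the interface text tells. Its arguments: {"type":"object","properties":{"fingers":{"type":"array","items":{"type":"number"}},"offset":{"type":"array","items":{"type":"array","items":{"type":"number"}}},"rot":{"type":"array","items":{"type":"array","items":{"type":"number"}}},"newtons":{"type":"number"}},"required":["fingers","offset","rot"]}

```bash
ls -la; mkdir -p pics
python3 - <<'E'
from station import ctrl
import cv2,numpy as np
np.set_printoptions(precision=4,suppress=True)
print(ctrl.get_state(), ctrl.tcp_to_grasp)
for n in ("scene","side","wrist"):
    print(n,ctrl.calibration(n))
    cv2.imwrite(f"pics/a_{n}.png",ctrl.grab_frame(n))
E
```

```text
total 12
drwxr-xr-x  3 agent agent 4096 Dec  6 05:11 .
drwxr-xr-x 23 root  root  4096 Dec  6 05:11 ..
drwxr-xr-x  2 agent agent 4096 Dec  6 05:11 pics
{'time_s': 0.0, 'qpos': array([ 1.4521,  0.3594,  0.0111, -0.0004, -1.2241, -0.2881]), 'joint_velocities': array([-0.0014,  0.0003, -0.0007,  0.0005, -0.0002,  0.0012]), 'joint_torque': array([  0.    , -58.2723,  29.3049,   6.9976,   0.007 ,  -0.0002]), 'tool_pos': array([0.2669, 0.6195, 0.2256]), 'tcp_rot': array([ 0.1423, -0.6925,  0.1435,  0.6926]), 'ft_force': array([-0.8376,  0.4929, -1.0228]), 'torque': array([ 0.001 ,  0.0017, -0.0483]), 'opening': 0.08790536583258615} 0.0188
scene {'camera_matrix': array([[440.0421,   0.    , 253.8517],
       [  0.    , 440.0421, 195.3699],
       [  0.    ,   0.    ,   1.    ]]), 'world_to_cam': array([[-0.0624,  0.998 , -0.0088,  0.0187],
       [-0.6884, -0.0367,  0.7244,  0.2807],
       [ 0.7226,  0.0512,  0.6894, -1.2661],
       [ 0.    ,  0.    ,  0.    ,  1.    ]])}
side {'camera_matrix': array([[429.6301,   0.    , 260.8692],
       [  0.    , 429.6301, 192.9521],
       [  0.    ,   0.    ,   1.    ]]), 'world_to_cam': array([[ 0.9768, -0.2137,  0.0154, -0.4413],
       [ 0.0977,  0.5082,  0.8557, -0.0778],
       [-0.1907, -0.8343,  0.5172, -0.9686],
       [ 0.    ,  0.    ,  0.    ,  1.    ]])}
wrist {'camera_matrix': array([[333.0912,   0.    , 254.4805],
       [  0.    , 333.0912, 192.549 ],
       [  0.    ,   0.    ,   1.    ]]), 'mount': array([[ 0.0002,  0.2664, -0.9639, -0.1584],
       [ 1.    , -0.0005,  0.0001, -0.    ],
       [-0.0005, -0.9639, -0.2664, -0.072 ],
       [ 0.    ,  0.    ,  0.    ,  1.    ]])}
```

View pics/a_scene.png

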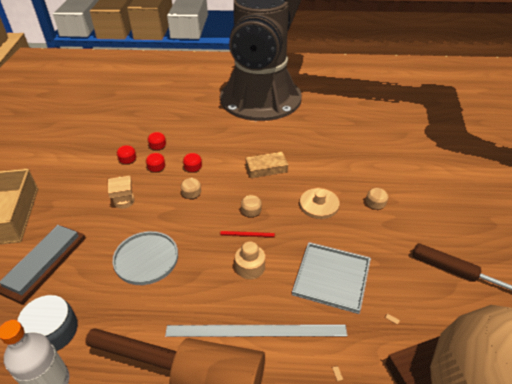

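View pics/a_side.png

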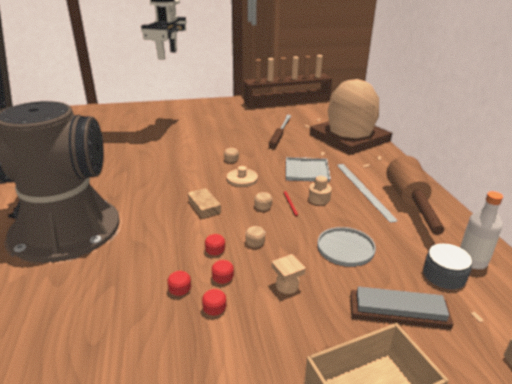

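View pics/a_wrist.png

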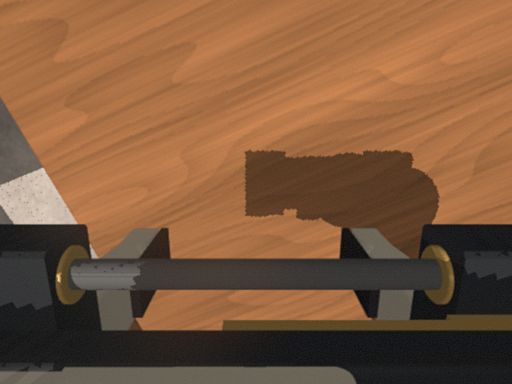

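The scene view shows the tin at (145,258), tray (333,276), low pale feet at (190,187), (251,206) and (376,198), the socle (319,202), the cap (250,262) and the tall foot (120,190). There are also four red look-alikes. Next I'll triangulate these.

```bash
cat > h.py <<'E'
from station import ctrl
import cv2,numpy as np
from scipy.spatial.transform import Rotation as R
np.set_printoptions(precision=4,suppress=True)
def ray(name,uv,st=None):
    c=ctrl.calibration(name);K=c["camera_matrix"]
    d=np.array([(uv[0]-K[0,2])/K[0,0],-(uv[1]-K[1,2])/K[1,1],-1.0])
    if name=="wrist":
        Rt=R.from_quat(np.roll(st["tcp_rot"],-1)).as_matrix();m=c["mount"]
        return st["tool_pos"]+Rt@m[:3,3], Rt@m[:3,:3]@d
    T=c["world_to_cam"];return -T[:3,:3].T@T[:3,3],T[:3,:3].T@d
def plane(name,uv,z,st=None):
    o,d=ray(name,uv,st);return o+d*(z-o[2])/d[2]
def proj(name,p,st=None):
    c=ctrl.calibration(name);K=c["camera_matrix"]
    if name=="wrist":
        Rt=R.from_quat(np.roll(st["tcp_rot"],-1)).as_matrix();m=c["mount"]
        q=m[:3,:3].T@(Rt.T@(np.array(p)-st["tool_pos"])-m[:3,3])
    else:
        T=c["world_to_cam"];q=T[:3,:3]@np.array(p)+T[:3,3]
    return np.array([K[0,2]+K[0,0]*q[0]/-q[2],K[1,2]-K[1,1]*q[1]/-q[2]])
def tri(rs):
    A=np.zeros((3,3));b=np.zeros(3)
    for o,d in rs:
        d=d/np.linalg.norm(d);P=np.eye(3)-np.outer(d,d);A+=P;b+=P@o
    p=np.linalg.solve(A,b)
    return p,[np.linalg.norm(np.cross(p-o,d/np.linalg.norm(d))) for o,d in rs]
def pale(im):
    h=cv2.cvtColor(im,cv2.COLOR_BGR2HSV)
    return cv2.inRange(h,(8,30,140),(28,135,255))
def blobs(m,amin=60):
    n,l,s,c=cv2.connectedComponentsWithStats(m)
    return [(c[i],s[i]) for i in range(1,n) if s[i,4]>amin]
E
python3 - <<'E'
from h import *
for n in("scene","side"):
    im=cv2.imread(f"pics/a_{n}.png");m=pale(im)
    h=cv2.cvtColor(im,cv2.COLOR_BGR2HSV)
    if n=="scene":
        for uv in[(190,185),(251,205),(376,196),(319,203),(145,258),(120,184),(250,120*2+30),(60,160),(400,220)]: print(uv,h[uv[1],uv[0]])
    print(n)
    for c,s in blobs(m): print(c,s)
    cv2.imwrite(f"pics/m_{n}.png",m)
E
```

```text
(190, 185) [ 16 138 227]
(251, 205) [ 18 125 242]
(376, 196) [ 16 134 229]
(319, 203) [ 15 144 149]
(145, 258) [ 30  11 185]
(120, 184) [ 18 127 243]
(250, 270) [ 15 144 147]
(60, 160) [ 13 179 192]
(400, 220) [ 13 181 172]
scene
[24.3674 21.2173] [   2    0   45   49 1192]
[66.278  19.6435] [ 45   0  43  36 892]
[219.9211   4.4323] [206   0  28  10 266]
[183.5036  25.4892] [167  13  33  25 697]
[162.55    49.3455] [ 93  48 137   4 220]
[118.9164 183.8727] [109 176  21  17 275]
[190.1379 183.4138] [183 178  15  11  87]
[319.4202 201.7025] [301 189  38  26 652]
[251.4956 201.7257] [244 196  15  13 113]
[ 31.5392 249.6863] [  0 224  61  58 102]
[140.1232 243.058 ] [112 231  66  38 138]
[249.8158 247.3421] [244 242  13  11 114]
[350.1386 265.7349] [306 242  65  70 166]
[250.934 260.717] [236 249  29  19 212]
[ 34.5882 306.8725] [ 17 294  49  39 102]
[248.328  327.4987] [165 324 183  13 375]
[ 30.4493 360.8689] [   3  332   59   52 1914]
side
[267.5049 193.2189] [     0      0    512    384 126242]
[318.747   64.3614] [316  54   7  23  83]
[270.3793  67.3678] [268  57   6  23  87]
[294.9318  66.0795] [293  56   6  22  88]
[  7.4151 194.4025] [  0 183  18  27 318]
```

Run:
```python
import cv2
a=cv2.imread("pics/a_scene.png")[130:300,90:400];b=cv2.imread("pics/a_side.png")[140:330,150:400]
cv2.imwrite("pics/za.png",cv2.resize(a,None,fx=2.5,fy=2.5,interpolation=cv2.INTER_CUBIC))
cv2.imwrite("pics/zb.png",cv2.resize(b,None,fx=3,fy=3,interpolation=cv2.INTER_CUBIC))
```

```text
(no output)
```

View pics/za.png

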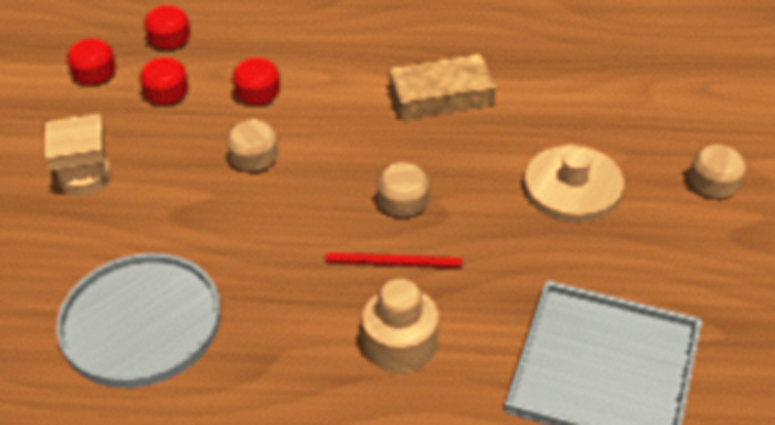

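View pics/zb.png

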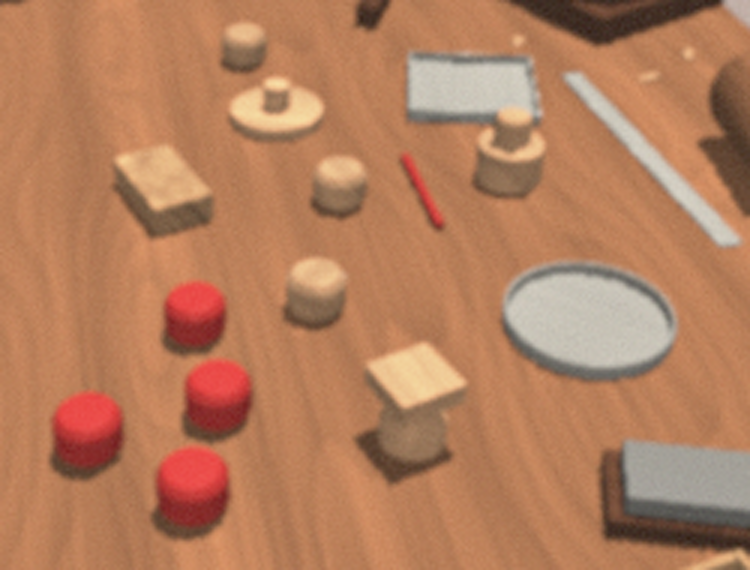

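Run:
```python
from h import *
P={'A':((191.2,188),(255.7,236.7)),'B':((251.2,206),(263.7,201.3)),'C':((376.8,198.4),(231.3,155.3)),'bosstop':((320.4,193.2),(242.3,168.3)),'captop':((250,246),(321.3,179.7)),'talltop':((120,185.2),(288.7,265)),'tinrim':((145.2,256.8),(346.3,245.7))}
for k,(a,b) in P.items():
    p,r=tri([ray("scene",a),ray("side",b)]);print(k,p,np.array(r),np.hypot(p[0],p[1]), np.degrees(np.arctan2(p[1],p[0])))
s=ctrl.get_state();print(R.from_quat(np.roll(s["tcp_rot"],-1)).as_matrix())
```

```text
A [ 0.4092 -0.1325  0.0144] [0.0025 0.0025] 0.4301636514891549 -17.94245296568348
B [0.4578 0.0032 0.0146] [0.0021 0.0021] 0.4578421279236066 0.40526053736385026
C [0.4201 0.2695 0.0143] [0.0019 0.0019] 0.4991646188612621 32.682673050187404
bosstop [0.431  0.1475 0.0335] [0.002 0.002] 0.4555366870587255 18.88880509663936
captop [0.6034 0.0103 0.057 ] [0.0036 0.0036] 0.6034625280115506 0.9825991444229905
talltop [ 0.4428 -0.2743  0.0476] [0.0015 0.0015] 0.5209114368666037 -31.773565848185726
tinrim [ 0.5958 -0.1909  0.0053] [0.0016 0.0016] 0.6256519333235538 -17.766026126722856
[[-0.0004 -0.3958 -0.9184]
 [-0.0013 -0.9184  0.3958]
 [-1.      0.0013 -0.0001]]
```

Call:
jog_arm:
  fingers: [-1,-1,-1,-1,-1,-1,-1,-1,-1,-1]
  offset:
    - [0.003,0.026,-0.028]
    - [0.003,0.026,-0.028]
    - [0.003,0.026,-0.028]
    - [0.003,0.026,-0.028]
    - [0.003,0.026,-0.028]
    - [0.003,0.026,-0.028]
    - [0.003,0.026,-0.028]
    - [0.003,0.026,-0.028]
    - [0.003,0.026,-0.028]
    - [0.003,0.026,-0.028]
  rot:
    - [0,0,0]
    - [0,0,0]
    - [0,0,0]
    - [0,0,0]
    - [0,0,0]
    - [0,0,0]
    - [0,0,0]
    - [0,0,0]
    - [0,0,0]
    - [0,0,0]
  newtons: 15

```text
time_s: 0.98
tool_pos: [0.4228, 0.2603, 0.1913]
tcp_rot: [0.138, -0.693, 0.141, 0.693]
ft_force: [0.4, -1.2, -0.5]
opening: 0.0877
```

Call:
jog_arm:
  fingers: [-1,-1,-1,-1,-1]
  offset:
    - [0,0,0]
    - [0,0,0]
    - [0,0,0]
    - [0,0,0]
    - [0,0,0]
  rot:
    - [-0.1,0,0]
    - [-0.1,0,0]
    - [-0.1,0,0]
    - [-0.1,0,0]
    - [0,0,0]

```text
time_s: 1.4
tool_pos: [0.4241, 0.2502, 0.1902]
tcp_rot: [-0.006, -0.706, -0.001, 0.708]
ft_force: [-1.2, -0.3, 0.3]
opening: 0.0881
```

```bash
cat >> h.py <<'E'
def look(tag):
    st=ctrl.get_state();im=ctrl.grab_frame("wrist");cv2.imwrite(f"pics/{tag}.png",im)
    import pickle;pickle.dump(st,open(f"pics/{tag}.pkl","wb"))
    return st,im
def rows(st,tgt):
    Rt=R.from_quat(np.roll(st["tcp_rot"],-1)).as_matrix()
    d=Rt.T@(np.array(tgt)-st["tool_pos"]);n=int(np.ceil(np.linalg.norm(d)/0.038))
    y=Rt[:,1];print("tcp",st["tool_pos"],"y-axis deg",np.degrees(np.arctan2(y[1],y[0])),"tilt x",Rt[:,0],"tool delta",d,"rows",n,"each",d/max(n,1),"q6",st["qpos"][5],"t",st["time_s"])
E
python3 - <<'E'
from h import *
st,im=look("w1")
print(st["time_s"],st["tool_pos"],R.from_quat(np.roll(st["tcp_rot"],-1)).as_matrix(),st["qpos"])
print(proj("wrist",(.4201,.2695,.032),st),proj("wrist",(.4201,.2695,.0),st))
E
```

```text
1.4 [0.4241 0.2502 0.1902] [[-0.0039  0.0096 -0.9999]
 [-0.0067 -0.9999 -0.0096]
 [-1.      0.0067  0.004 ]] [ 0.9338  0.0891 -0.4297  0.001  -1.0597  0.6461]
[233.462  180.3261] [235.0824 173.2944]
```

View pics/w1.png

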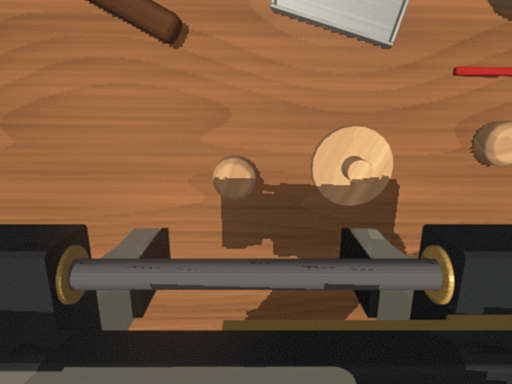

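Wrist view: foot C at (235,177), socle at (353,165) with boss top at (361,170), foot B at the right edge (about 500,146). This agrees with the triangulation.

Run:
```python
from h import *
st=ctrl.get_state()
for n,uv,z in(("C",(235.5,177.5),.016),("boss",(360.5,170),.036),("disc",(353,165),.010)):
    p=plane("wrist",uv,z,st);print(n,p)
p,r=tri([ray("wrist",(235.5,177.5),st),ray("scene",(376.8,198.4)),ray("side",(231.3,155.3))]);print(p,r)
rows(st,[p[0],p[1],0.012]); rows(st,[p[0],p[1],0.1])
```

```text
C [0.4193 0.2684 0.016 ]
boss [0.4317 0.1476 0.036 ]
disc [0.4315 0.1472 0.01  ]
[0.4197 0.269  0.0145] [np.float64(0.0009315594758476429), np.float64(0.0018630410145937183), np.float64(0.0020108608672596913)]
tcp [0.424  0.2502 0.1902] y-axis deg -89.76433520613598 tilt x [-0.0039 -0.0068 -1.    ] tool delta [ 0.1781 -0.02    0.0035] rows 5 each [ 0.0356 -0.004   0.0007] q6 0.6404078246016159 t 1.45
tcp [0.424  0.2502 0.1902] y-axis deg -89.76433520613598 tilt x [-0.0039 -0.0068 -1.    ] tool delta [ 0.0901 -0.0194  0.0039] rows 3 each [ 0.03   -0.0065  0.0013] q6 0.6404078246016159 t 1.45
```

Call:
jog_arm:
  fingers: [-1,-1,-1,-1,-1,-1,-1,-1]
  offset:
    - [0.03,-0.01,0.002]
    - [0.03,-0.01,0.0015]
    - [0.03,0,0]
    - [0.03,0,0]
    - [0.028,0,0]
    - [0.015,0,0]
    - [0.01,0,0]
    - [0.0,0,0]
  rot:
    - [0,0,0]
    - [0,0,0]
    - [0,0,0]
    - [0,0,0]
    - [0,0,0]
    - [0,0,0]
    - [0,0,0]
    - [0,0,0]

```text
time_s: 2.12
tool_pos: [0.4215, 0.2734, 0.0125]
tcp_rot: [-0.009, 0.708, -0.01, -0.706]
ft_force: [-0.5, -0.4, -0.2]
opening: 0.0877
```

Run:
```python
from h import *
st,im=look("w2")
rows(st,[.4195,.269,.011])
```

```text
tcp [0.4215 0.2734 0.0125] y-axis deg -91.51976705287117 tilt x [ 0.0015 -0.0013 -1.    ] tool delta [0.0015 0.0044 0.0019] rows 1 each [0.0015 0.0044 0.0019] q6 0.5726686213728914 t 2.1167
```

View pics/w2.png

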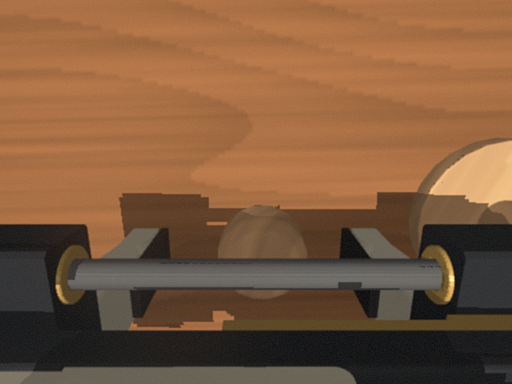

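The foot sits between the fingers at (262,252). I'll correct the 4 mm sideways error and grip.

Call:
jog_arm:
  fingers: [-1,0.3,1,1,1,1,1,1,1,1]
  offset:
    - [0.0015,0.004,0.002]
    - [0,0,0]
    - [0,0,0]
    - [0,0,0]
    - [0,0,0]
    - [0,0,0]
    - [0,0,0]
    - [0,0,0]
    - [0,0,0]
    - [0,0,0]
  rot:
    - [0,0,0]
    - [0,0,0]
    - [0,0,0]
    - [0,0,0]
    - [0,0,0]
    - [0,0,0]
    - [0,0,0]
    - [0,0,0]
    - [0,0,0]
    - [0,0,0]
  newtons: 15

```text
time_s: 3.0
tool_pos: [0.4217, 0.2725, 0.0171]
tcp_rot: [-0.013, 0.71, -0.008, -0.704]
ft_force: [-0.5, -0.5, -0.0]
opening: 0.0431
```

Call:
jog_arm:
  fingers: [1,1,1,1,1]
  offset:
    - [-0.02,0,0]
    - [-0.03,0,0]
    - [-0.03,0,0]
    - [-0.02,0,0]
    - [0,0,0]
  rot:
    - [0,0,0]
    - [0,0,0]
    - [0,0,0]
    - [0,0,0]
    - [0,0,0]

```text
time_s: 3.42
tool_pos: [0.4197, 0.27, 0.1189]
tcp_rot: [-0.011, 0.708, -0.011, -0.706]
ft_force: [1.3, 0.8, -0.1]
opening: 0.0425
```

Run:
```python
from h import *
st,im=look("w3")
s=ctrl.grab_frame("side");cv2.imwrite("pics/s3.png",s)
c=ctrl.grab_frame("scene");
a=s[30:180,170:320];b=c[80:230,300:450]
cv2.imwrite("pics/z3.png",np.hstack([cv2.resize(x,(400,400),interpolation=cv2.INTER_CUBIC) for x in(a,b)]))
print(st,proj("side",st["tool_pos"]),proj("scene",st["tool_pos"]))
```

```text
{'time_s': 3.4167, 'qpos': array([ 0.9684,  0.1698, -0.521 ,  0.0037, -0.8775,  0.5694]), 'joint_velocities': array([-0.0004,  0.0092, -0.0252, -0.0101,  0.0336, -0.0002]), 'joint_torque': array([ -0.2171, -38.3894,  23.6707,   5.4574,  -0.8777,  -0.003 ]), 'tool_pos': array([0.4197, 0.27  , 0.1189]), 'tcp_rot': array([-0.011 ,  0.7083, -0.0107, -0.7057]), 'ft_force': array([ 1.3297,  0.7682, -0.0729]), 'torque': array([ 0.0899, -0.0753,  0.0557]), 'opening': 0.042534125453379056} [229.9822 121.3374] [386.3096 160.9156]
```

View pics/z3.png

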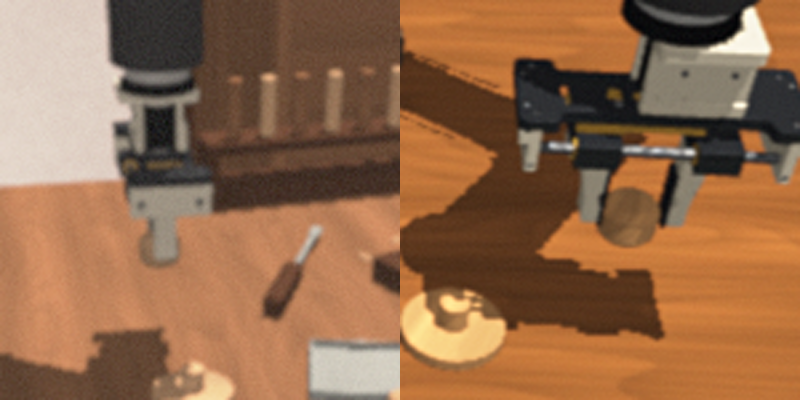

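View pics/w3.png

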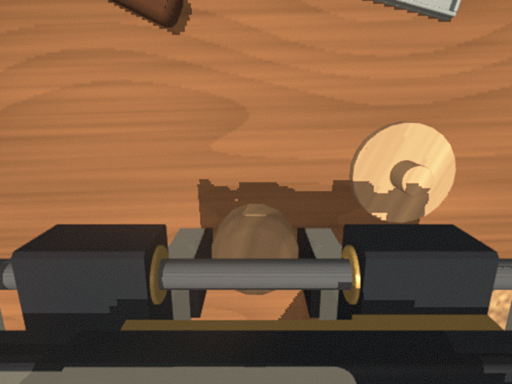

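Call:
jog_arm:
  fingers: [1,1,1,1,1,1,1,1,1,1]
  offset:
    - [-0.01,0.03,-0.012]
    - [-0.01,0.036,-0.013]
    - [-0.01,0.036,-0.013]
    - [-0.01,0.036,-0.013]
    - [-0.01,0.036,-0.013]
    - [0,0.038,-0.014]
    - [0,0.038,-0.014]
    - [0,0.038,-0.014]
    - [0,0.038,-0.014]
    - [0,0.038,-0.014]
  rot:
    - [0,0,0]
    - [0,0,0]
    - [0,0,0]
    - [0,0,0]
    - [0,0,0]
    - [0,0,0]
    - [0,0,0]
    - [0,0,0]
    - [0,0,0]
    - [0,0,0]

```text
time_s: 4.4
tool_pos: [0.538, -0.1085, 0.1554]
tcp_rot: [0.002, -0.7, 0.011, 0.714]
ft_force: [1.6, 1.4, 0.1]
opening: 0.0425
```

Run:
```python
from h import *
rows(ctrl.get_state(),[.596,-.191,.17])
```

```text
tcp [ 0.538  -0.1085  0.1554] y-axis deg -91.08777970106898 tilt x [-0.0191 -0.0131 -0.9997] tool delta [-0.0146  0.0816 -0.0593] rows 3 each [-0.0049  0.0272 -0.0198] q6 1.3802290479542334 t 4.4
```

Call:
jog_arm:
  fingers: [1,1,1,1]
  offset:
    - [-0.005,0.027,-0.02]
    - [-0.005,0.027,-0.02]
    - [-0.005,0.027,-0.02]
    - [0,0,0]
  rot:
    - [0,0,0]
    - [0,0,0]
    - [-0.02,0.019,-0.013]
    - [0,0,0]

```text
time_s: 4.73
tool_pos: [0.5958, -0.2019, 0.1612]
tcp_rot: [0.001, -0.703, 0.002, 0.712]
ft_force: [0.3, 0.6, -0.8]
opening: 0.0427
```

```bash
cat >> h.py <<'E'
def err(st,yaw):
    "rotvec in tool axes to tool x down, tool y at yaw deg"
    a=np.radians(yaw);y=np.array([np.cos(a),np.sin(a),0]);x=np.array([0,0,-1.]);T=np.c_[x,y,np.cross(x,y)]
    Rt=R.from_quat(np.roll(st["tcp_rot"],-1)).as_matrix()
    return R.from_matrix(Rt.T@T).as_rotvec()
E
python3 - <<'E'
from h import *
st,im=look("w4")
rows(st,[.596,-.191,.17]);print(err(st,-90)); print(proj("wrist",st["tool_pos"],st))
E
```

```text
tcp [ 0.5958 -0.2019  0.1612] y-axis deg -90.23785594358931 tilt x [-0.0128 -0.0002 -0.9999] tool delta [-0.0088 -0.0109 -0.0001] rows 1 each [-0.0088 -0.0109 -0.0001] q6 1.5830559814599177 t 4.7333
[-0.0042  0.0128 -0.0003]
[254.3295 245.1746]
```

View pics/w4.png

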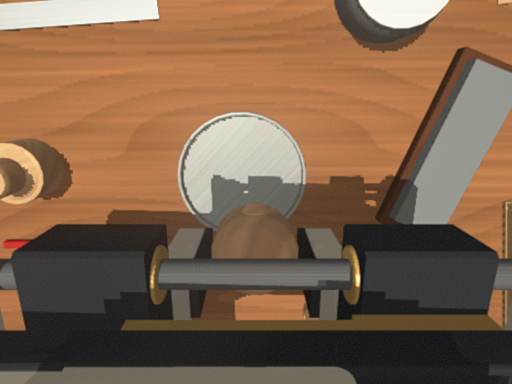

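```bash
python3 - <<'E'
from h import *
import pickle
im=cv2.imread("pics/w4.png");st=pickle.load(open("pics/w4.pkl","rb"))
h=cv2.cvtColor(im,cv2.COLOR_BGR2HSV)
m=(h[...,1]<70).astype(np.uint8)*255; m=cv2.medianBlur(m,3)
pts=[]
for r in range(114,178,2):
    row=np.where(m[r,150:340])[0]+150
    if len(row): pts+= [(row[0],r),(row[-1]+1,r)]
W=np.array([plane("wrist",p,.012,st)[:2] for p in pts])
from scipy.optimize import least_squares
f=least_squares(lambda x:np.hypot(*(W-x[:2]).T)-x[2],[.596,-.19,.061],loss="soft_l1",f_scale=.001)
print(f.x,np.abs(f.fun).mean(), pts[:3],pts[-2:])
# scene/side ellipse
for n,(u0,u1,v0,v1) in {"scene":(105,185,225,292),"side":(310,382,222,270)}.items():
    a=cv2.imread(f"pics/a_{n}.png");hh=cv2.cvtColor(a,cv2.COLOR_BGR2HSV)
    mm=np.zeros(a.shape[:2],np.uint8);mm[v0:v1,u0:u1]=(hh[v0:v1,u0:u1,1]<85)*255
    c=max(cv2.findContours(mm,cv2.RETR_EXTERNAL,cv2.CHAIN_APPROX_NONE)[0],key=cv2.contourArea)
    e=cv2.fitEllipse(c);W2=np.array([plane(n,p[0],.006)[:2] for p in c])
    g=least_squares(lambda x:np.hypot(*(W2-x[:2]).T)-x[2],[.596,-.19,.061],loss="soft_l1",f_scale=.001)
    print(n,e,g.x,np.abs(g.fun).mean())
# foot in hand: rows/cols of silhouette
for uv in [(254.5,249)]:
    Rt=R.from_quat(np.roll(st["tcp_rot"],-1)).as_matrix()
    p=plane("wrist",uv,st["tool_pos"][2]+.001,st);print("foot mid in tool",Rt.T@(p-st["tool_pos"]))
E
python3 -c "
import cv2;a=cv2.imread('pics/w4.png')[195:305,170:340];cv2.imwrite('pics/z4.png',cv2.resize(a,None,fx=4,fy=4,interpolation=cv2.INTER_CUBIC))"
```

```text
[ 0.596  -0.1902  0.0605] 0.0001921026279866027 [(np.int64(222), 114), (np.int64(261), 114), (np.int64(216), 116)] [(np.int64(178), 176), (np.int64(306), 176)]
scene ((145.04127502441406, 257.6261901855469), (50.87158203125, 65.93437957763672), 71.60575866699219) [ 0.5934 -0.19    0.0626] 0.0011431079748554856
side ((345.92559814453125, 246.28244018554688), (38.25509262084961, 58.78345489501953), 100.1886215209961) [ 0.5957 -0.191   0.0652] 0.0019041007456347433
foot mid in tool [-0.001   0.0001  0.0017]
```

View pics/z4.png

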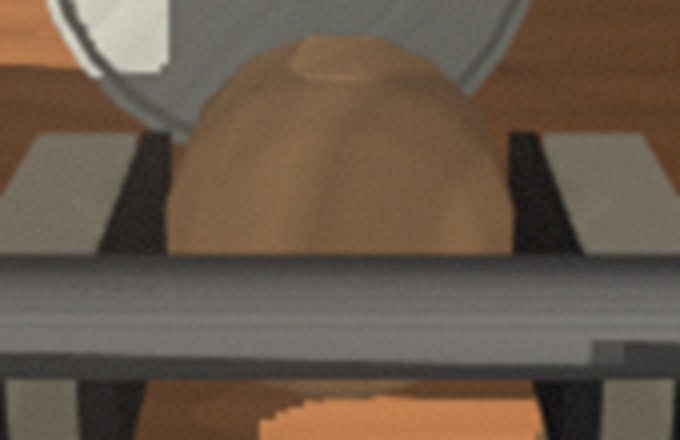

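```bash
cat >> h.py <<'E'
def projtool(p):
    c=ctrl.calibration("wrist");K=c["camera_matrix"];m=c["mount"]
    q=m[:3,:3].T@(np.array(p)-m[:3,3]);return np.array([K[0,2]+K[0,0]*q[0]/-q[2],K[1,2]-K[1,1]*q[1]/-q[2]])
E
python3 - <<'E'
from h import *
for b in(.011,.015,.019):
  for dz in(-.002,0,.002):
    top=min(projtool((b,0,-.017+dz))[1],projtool((b-.006,0,-.022+dz))[1])
    bot=max(projtool((b-.032,0,.017+dz))[1],projtool((b-.025,0,.022+dz))[1])
    w=max(projtool((b-.025,.022,dz))[0],projtool((b-.006,.022,dz))[0])-254.5
    print(b,dz,top,bot,w)
E
```

```text
0.011 -0.002 197.81254217526327 294.608019504915 46.23834439626404
0.011 0 201.5546743073684 298.1865223664704 46.08069218090742
0.011 0.002 205.27354505304575 301.7418906073946 45.92409673189621
0.015 -0.002 195.65867236068982 290.14226240884113 45.13582927185695
0.015 0 199.32478413196299 293.6528404524147 44.985542904273245
0.015 0.002 202.96860847699355 297.1412418903029 44.83624006785385
0.019 -0.002 193.5980980732632 285.8773833907472 44.08466170889227
0.019 0 197.1911941973081 289.3224603162155 43.94123458094822
0.019 0.002 200.76291704553776 292.7462608553025 43.798724376697635
```

Call:
jog_arm:
  fingers: [1,1,1,1,1,1]
  offset:
    - [0,0.0125,-0.016]
    - [0.035,0,0]
    - [0.035,0,0]
    - [0.03,0,0]
    - [0.018,0,0]
    - [0,0,0]
  rot:
    - [-0.004,0.013,0]
    - [0,0,0]
    - [0,0,0]
    - [0,0,0]
    - [0,0,0]
    - [0,0,0]

```text
time_s: 5.28
tool_pos: [0.6047, -0.2116, 0.0294]
tcp_rot: [0.003, -0.703, 0.001, 0.712]
ft_force: [-1.1, -0.1, -0.8]
opening: 0.0428
```

Run:
```python
from h import *
st=ctrl.get_state()
rows(st,[.612,-.2145,.022]);print(err(st,-90),st["ft_force"])
```

```text
tcp [ 0.6047 -0.2116  0.0294] y-axis deg -90.30030500136245 tilt x [-0.0128  0.0021 -0.9999] tool delta [ 0.0073  0.0029 -0.0074] rows 1 each [ 0.0073  0.0029 -0.0074] q6 1.6007050105404348 t 5.2833
[-0.0052  0.0128  0.0021] [-1.0598 -0.0836 -0.7572]
```

Call:
jog_arm:
  fingers: [1,1,1]
  offset:
    - [0,0.003,-0.0075]
    - [0.003,0,0]
    - [0.002,0,0]
  rot:
    - [-0.005,0.013,0.002]
    - [0,0,0]
    - [0,0,0]

```text
time_s: 5.53
tool_pos: [0.6115, -0.2134, 0.0229]
tcp_rot: [-0.001, -0.706, -0.001, 0.708]
ft_force: [-0.1, -0.1, -0.3]
opening: 0.0426
```

Run:
```python
from h import *
st,im=look("w5");s=ctrl.grab_frame("side")
rows(st,[.612,-.2145,.022]);print(err(st,-90),st["ft_force"])
cv2.imwrite("pics/z5.png",cv2.resize(s[180:280,280:410],None,fx=5,fy=5,interpolation=cv2.INTER_CUBIC))
```

```text
tcp [ 0.6115 -0.2134  0.0229] y-axis deg -89.88626408005811 tilt x [-0.003  -0.0002 -1.    ] tool delta [ 0.0009  0.0011 -0.0005] rows 1 each [ 0.0009  0.0011 -0.0005] q6 1.607459577617385 t 5.5333
[ 0.002   0.003  -0.0002] [-0.1093 -0.0878 -0.2507]
```

View pics/z5.png

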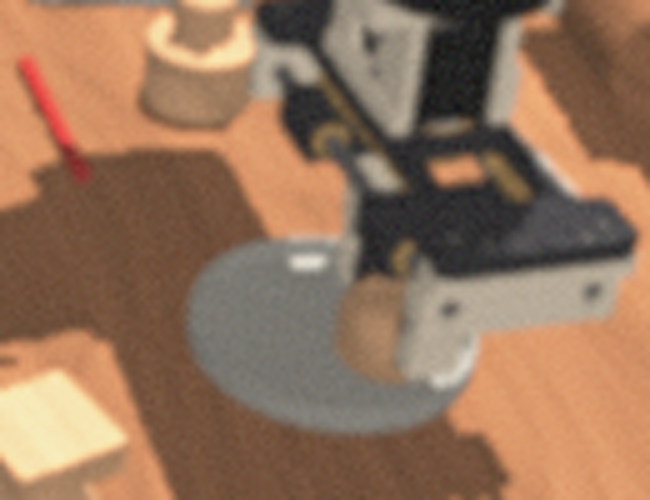

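View pics/w5.png

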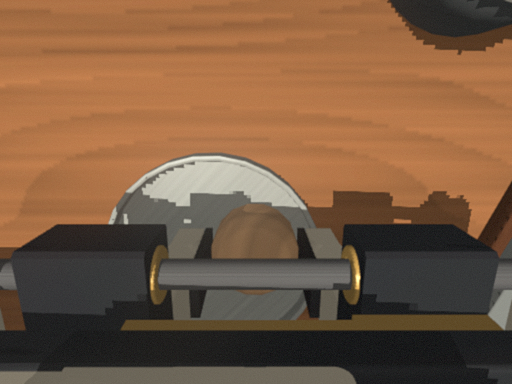

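Call:
jog_arm:
  fingers: [1,1]
  offset:
    - [0.002,0.001,0]
    - [0.001,0,0]
  rot:
    - [0,0,0]
    - [0,0,0]

```text
time_s: 5.8
tool_pos: [0.6132, -0.2146, 0.0225]
tcp_rot: [0.001, 0.708, 0.001, -0.707]
ft_force: [0.1, -0.2, -0.6]
opening: 0.0429
```

Call:
jog_arm:
  fingers: [1,1]
  offset:
    - [0.001,0,0]
    - [0.001,0,0]
  rot:
    - [0,0,0]
    - [0,0,0]

```text
time_s: 5.97
tool_pos: [0.6141, -0.2147, 0.0219]
tcp_rot: [0.001, 0.709, 0.0, -0.706]
ft_force: [-0.2, 0.8, -0.9]
opening: 0.0424
```

Call:
jog_arm:
  fingers: [1,1]
  offset:
    - [0.003,0,0.002]
    - [0.003,0,0]
  rot:
    - [0,0,0]
    - [0,0,0]

```text
time_s: 6.13
tool_pos: [0.6137, -0.2152, 0.0188]
tcp_rot: [0.002, 0.71, 0.0, -0.704]
ft_force: [-8.6, 5.7, 23.1]
opening: 0.0427
```

Call:
jog_arm:
  fingers: [1,1]
  offset:
    - [0.003,0,0.0]
    - [0.003,0,0]
  rot:
    - [0,0,0]
    - [0,0,0]

```text
time_s: 6.3
tool_pos: [0.6141, -0.2151, 0.0178]
tcp_rot: [0.003, 0.711, 0.001, -0.703]
ft_force: [-9.4, 5.3, 23.9]
opening: 0.043
```

Call:
jog_arm:
  fingers: [-1,-1,-1,-1,-1,-1,-1,-1,-1]
  offset:
    - [-0.001,0,0]
    - [0,0,0]
    - [0,0,0]
    - [0,0,0]
    - [0,0,0]
    - [-0.02,0,0]
    - [-0.03,0,0]
    - [-0.04,0,0]
    - [-0.04,0,0]
  rot:
    - [0,0,0]
    - [0,0,0]
    - [0,0,0]
    - [0,0,0]
    - [0,0,0]
    - [0,0,0]
    - [0,0,0]
    - [0,0,0]
    - [0,0,0]

```text
time_s: 7.05
tool_pos: [0.6056, -0.2139, 0.1411]
tcp_rot: [-0.001, -0.704, -0.001, 0.711]
ft_force: [0.7, 0.2, -0.1]
opening: 0.0873
```

Run:
```python
from h import *
st,im=look("w6")
rows(st,[.458,.003,.2]);print(err(st,-90))
```

```text
tcp [ 0.6056 -0.2139  0.1411] y-axis deg -89.84175149858477 tilt x [-0.0101  0.     -0.9999] tool delta [-0.0574 -0.2173  0.1476] rows 8 each [-0.0072 -0.0272  0.0184] q6 1.6094551378646098 t 7.05
[0.0028 0.0101 0.    ]
```

View pics/w6.png

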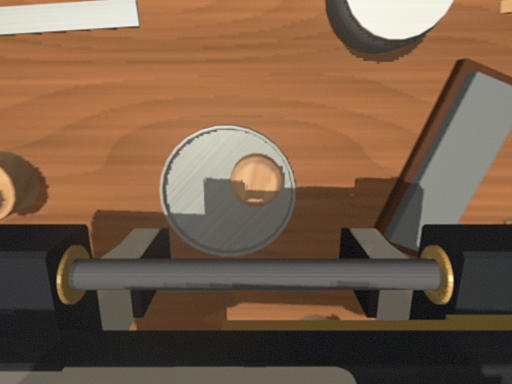

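Foot C stands upright in the tin, with its silhouette at (257,179) and the tin centre at (228,189). I'll measure it, then fetch foot B.

```bash
cat >> h.py <<'E'
def footmask(im,box):
    u0,u1,v0,v1=box;h=cv2.cvtColor(im,cv2.COLOR_BGR2HSV)
    m=np.zeros(im.shape[:2],np.uint8);m[v0:v1,u0:u1]=((h[v0:v1,u0:u1,1]>75))*255
    m=cv2.morphologyEx(m,cv2.MORPH_OPEN,np.ones((5,5)))
    c=max(cv2.findContours(m,cv2.RETR_EXTERNAL,cv2.CHAIN_APPROX_NONE)[0],key=cv2.contourArea)
    x,y,w,hh=cv2.boundingRect(c);print("bbox",x,y,w,hh,"circ",cv2.minEnclosingCircle(c));return x+w/2,y+hh/2
E
python3 - <<'E'
from h import *
import pickle
im=cv2.imread("pics/w6.png");st=pickle.load(open("pics/w6.pkl","rb"))
uv=footmask(im,(215,288,145,215));print(uv,plane("wrist",uv,.019,st))
E
```

```text
bbox 231 154 51 52 circ ((256.0, 179.6666717529297), 26.358734130859375)
(256.5, 180.0) [ 0.6101 -0.2157  0.019 ]
```

Call:
jog_arm:
  fingers: [-1,-1,-1,-1,-1,-1,-1,-1,-1]
  offset:
    - [-0.007,-0.027,0.018]
    - [-0.007,-0.027,0.018]
    - [-0.007,-0.027,0.018]
    - [-0.007,-0.027,0.018]
    - [-0.007,-0.027,0.018]
    - [-0.007,-0.027,0.018]
    - [-0.007,-0.027,0.018]
    - [-0.007,-0.027,0.018]
    - [0,0,0]
  rot:
    - [0.003,0.01,0]
    - [0,0,0]
    - [0,0,0]
    - [0,0,0]
    - [0,0,0]
    - [0,0,0]
    - [0,0,0]
    - [0,0,0]
    - [0,0,0]

```text
time_s: 7.85
tool_pos: [0.4621, 0.0065, 0.2056]
tcp_rot: [-0.001, 0.714, -0.003, -0.7]
ft_force: [0.7, -1.0, -0.7]
opening: 0.0876
```

Run:
```python
from h import *
st,im=look("w7")
rows(st,[.458,.003,.011]);print(err(st,-90))
```

```text
tcp [0.4621 0.0065 0.2056] y-axis deg -90.27786728926307 tilt x [ 0.0188 -0.0026 -0.9998] tool delta [0.1945 0.0031 0.0077] rows 6 each [0.0324 0.0005 0.0013] q6 1.108555072144474 t 7.85
[-0.0048 -0.0188 -0.0026]
```

View pics/w7.png

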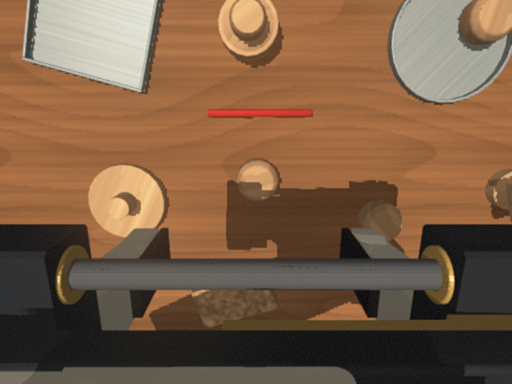

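Run:
```python
from h import *
import pickle
st=pickle.load(open("pics/w7.pkl","rb"))
p,r=tri([ray("wrist",(258,179),st),ray("scene",(251.2,206)),ray("side",(263.7,201.3))]);print(plane("wrist",(258,179),.016,st),p,r)
rows(st,[p[0],p[1],.011])
```

```text
[0.4565 0.0023 0.016 ] [0.4572 0.0027 0.0147] [np.float64(0.0010485751897596797), np.float64(0.0019965723409414425), np.float64(0.002352769983977136)]
tcp [0.4621 0.0065 0.2056] y-axis deg -90.27786728926307 tilt x [ 0.0188 -0.0026 -0.9998] tool delta [0.1945 0.0033 0.0085] rows 6 each [0.0324 0.0006 0.0014] q6 1.108555072144474 t 7.85
```

Call:
jog_arm:
  fingers: [-1,-1,-1,-1,-1,-1,-1]
  offset:
    - [0,0.004,0.005]
    - [0.038,0,0]
    - [0.038,0,0]
    - [0.038,0,0]
    - [0.035,0,0]
    - [0.03,0,0]
    - [0,0,0]
  rot:
    - [-0.005,-0.019,-0.003]
    - [0,0,0]
    - [0,0,0]
    - [0,0,0]
    - [0,0,0]
    - [0,0,0]
    - [0,0,0]

```text
time_s: 8.48
tool_pos: [0.4617, -0.0027, 0.0212]
tcp_rot: [-0.001, 0.708, 0.001, -0.706]
ft_force: [-0.8, -1.0, -0.0]
opening: 0.0875
```

Run:
```python
from h import *
st=ctrl.get_state()
rows(st,[.457,.0025,.011]);print(err(st,-90))
```

```text
tcp [ 0.4617 -0.0027  0.0212] y-axis deg -90.00444904322612 tilt x [ 0.002   0.0026 -1.    ] tool delta [ 0.0102 -0.0052  0.0048] rows 1 each [ 0.0102 -0.0052  0.0048] q6 1.151968125450197 t 8.4833
[-0.0001 -0.002   0.0026]
```

Call:
jog_arm:
  fingers: [-1,-1,1,1,1,1,1]
  offset:
    - [0.005,-0.005,0.005]
    - [0.006,0,0]
    - [0.0006,0,0]
    - [0.0006,0,0]
    - [0.0006,0,0]
    - [0.0006,0,0]
    - [0,0,0]
  rot:
    - [0,0,0]
    - [0,0,0]
    - [0,0,0]
    - [0,0,0]
    - [0,0,0]
    - [0,0,0]
    - [0,0,0]

```text
time_s: 9.07
tool_pos: [0.4601, 0.0014, 0.0109]
tcp_rot: [-0.002, 0.709, 0.0, -0.705]
ft_force: [0.5, -0.3, 0.2]
opening: 0.0597
```

Call:
jog_arm:
  fingers: [1,1,1,1]
  offset:
    - [0.0006,0,0.002]
    - [0.0006,0,0.001]
    - [0,0,0]
    - [0,0,0]
  rot:
    - [0,0,0]
    - [0,0,0]
    - [0,0,0]
    - [0,0,0]
  newtons: 20

```text
time_s: 9.4
tool_pos: [0.4579, 0.0021, 0.0113]
tcp_rot: [-0.002, 0.71, 0.001, -0.704]
ft_force: [0.5, 0.0, -1.5]
opening: 0.043
```

Call:
jog_arm:
  fingers: [1,1,1,1]
  offset:
    - [-0.02,0,0]
    - [-0.04,0,0]
    - [-0.04,0,0]
    - [-0.04,0,0]
  rot:
    - [0,0,0]
    - [0,0,0]
    - [0,0,0]
    - [0,0,0]

```text
time_s: 9.73
tool_pos: [0.4503, -0.0009, 0.1477]
tcp_rot: [0.0, -0.703, 0.002, 0.711]
ft_force: [1.7, 0.3, 0.1]
opening: 0.0432
```

Call:
jog_arm:
  fingers: [1,1,1,1,1,1,1,1,1,1]
  offset:
    - [0,0,0]
    - [0,0,0]
    - [0,0,0]
    - [0,0,0]
    - [0,0,0]
    - [0,0,0]
    - [0,0,0]
    - [0,0,0]
    - [0,0,0]
    - [0,0,0]
  rot:
    - [0.12,0,0]
    - [0.12,0,0]
    - [0.12,0,0]
    - [0.12,0,0]
    - [0.12,0,0]
    - [0.12,0,0]
    - [0.12,0,0]
    - [0.12,0,0]
    - [0.12,0,0]
    - [0.12,0,0]

```text
time_s: 10.57
tool_pos: [0.4544, 0.0007, 0.1592]
tcp_rot: [-0.415, 0.575, -0.41, -0.573]
ft_force: [0.5, -0.5, -0.2]
opening: 0.0427
```

Run:
```python
from h import *
st=ctrl.get_state()
rows(st,[.612,-.1665,.15]);print(err(st,-160),st["opening"])
```

```text
tcp [0.4544 0.0007 0.1592] y-axis deg -161.36421770109146 tilt x [ 0.0072  0.0047 -1.    ] tool delta [ 0.0095 -0.0959 -0.2088] rows 7 each [ 0.0014 -0.0137 -0.0298] q6 -0.11016734705307323 t 10.5667
[-0.0238  0.002   0.0083] 0.04265368296263287
```

Call:
jog_arm:
  fingers: [1,1,1,1,1,1,1,1]
  offset:
    - [0.001,-0.0137,-0.03]
    - [0.001,-0.0137,-0.03]
    - [0.001,-0.0137,-0.03]
    - [0.001,-0.0137,-0.03]
    - [0.001,-0.0137,-0.03]
    - [0.001,-0.0137,-0.03]
    - [0.001,-0.0137,-0.03]
    - [0,0,0]
  rot:
    - [0,0.002,0.008]
    - [0,0,0]
    - [0,0,0]
    - [0,0,0]
    - [0,0,0]
    - [0,0,0]
    - [0,0,0]
    - [0,0,0]

```text
time_s: 11.23
tool_pos: [0.6159, -0.1755, 0.1504]
tcp_rot: [0.415, -0.572, 0.414, 0.573]
ft_force: [1.0, 0.2, -0.2]
opening: 0.0428
```

Run:
```python
from h import *
st,im=look("w8")
rows(st,[.61,-.1665,.016]);print(err(st,-160),st["opening"])
```

```text
tcp [ 0.6159 -0.1755  0.1504] y-axis deg -161.75532769086487 tilt x [-0.0009  0.0013 -1.    ] tool delta [0.1344 0.0027 0.0101] rows 4 each [0.0336 0.0007 0.0025] q6 0.2934433576874105 t 11.2333
[-0.0306  0.0016 -0.0004] 0.0428393147168349
```

View pics/w8.png

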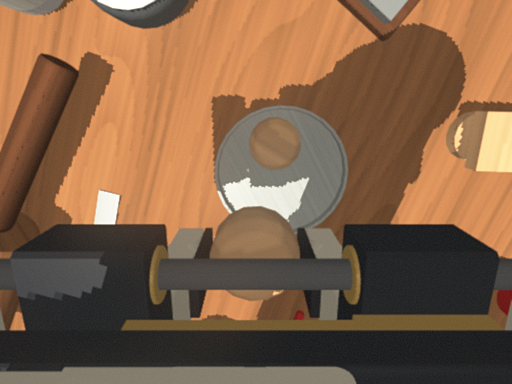

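Run:
```python
from h import *
import pickle
im=cv2.imread("pics/w8.png");st=pickle.load(open("pics/w8.pkl","rb"))
print("foot1",plane("wrist",(275,142.5),.019,st))
rows(st,[.611,-.169,.022])
```

```text
foot1 [ 0.6106 -0.2156  0.019 ]
tcp [ 0.6159 -0.1755  0.1504] y-axis deg -161.75532769086487 tilt x [-0.0009  0.0013 -1.    ] tool delta [0.1284 0.0026 0.0075] rows 4 each [0.0321 0.0006 0.0019] q6 0.2934433576874105 t 11.2333
```

Call:
jog_arm:
  fingers: [1,1,1,1,1]
  offset:
    - [0,0.003,0.0075]
    - [0.035,0,0]
    - [0.035,0,0]
    - [0.02,0,0]
    - [0.005,0,0]
  rot:
    - [0,0,0]
    - [0,0,0]
    - [0,0,0]
    - [0,0,0]
    - [0,0,0]

```text
time_s: 11.7
tool_pos: [0.607, -0.1645, 0.0552]
tcp_rot: [-0.416, 0.573, -0.413, -0.572]
ft_force: [-0.6, -0.4, 0.3]
opening: 0.0431
```

Run:
```python
from h import *
st=ctrl.get_state()
rows(st,[.611,-.169,.022]);print(err(st,-160))
```

```text
tcp [ 0.607  -0.1645  0.0552] y-axis deg -161.82017299668192 tilt x [ 0.003   0.0028 -1.    ] tool delta [ 0.0332 -0.0023 -0.0056] rows 1 each [ 0.0332 -0.0023 -0.0056] q6 0.2761057197678941 t 11.7
[-0.0318  0.0017  0.0037]
```

Call:
jog_arm:
  fingers: [1,1,1]
  offset:
    - [0.01,-0.002,-0.0055]
    - [0.016,0,0]
    - [0.0,0,0]
  rot:
    - [0,0.002,0.004]
    - [0,0,0]
    - [0,0,0]

```text
time_s: 11.95
tool_pos: [0.6096, -0.1669, 0.0293]
tcp_rot: [0.413, -0.573, 0.414, 0.574]
ft_force: [-0.6, -0.0, -0.9]
opening: 0.043
```

Run:
```python
from h import *
st=ctrl.get_state()
rows(st,[.611,-.169,.016]);print(err(st,-160))
```

```text
tcp [ 0.6096 -0.1669  0.0293] y-axis deg -161.63063358042473 tilt x [-0.001  -0.0008 -1.    ] tool delta [ 0.0133 -0.0007 -0.0025] rows 1 each [ 0.0133 -0.0007 -0.0025] q6 0.2782067870926143 t 11.95
[-0.0285 -0.0004 -0.0012]
```

Call:
jog_arm:
  fingers: [1,1,1]
  offset:
    - [0.005,-0.001,-0.0025]
    - [0.004,0,0]
    - [0.003,0,0]
  rot:
    - [0,0,0]
    - [0,0,0]
    - [0,0,0]

```text
time_s: 12.2
tool_pos: [0.6139, -0.1686, 0.0204]
tcp_rot: [-0.413, 0.575, -0.413, -0.572]
ft_force: [0.2, 0.7, -1.4]
opening: 0.0427
```

Call:
jog_arm:
  fingers: [1,1]
  offset:
    - [0.003,0,0]
    - [0.002,0,0]
  rot:
    - [0,0,0]
    - [0,0,0]

```text
time_s: 12.37
tool_pos: [0.6149, -0.1686, 0.0164]
tcp_rot: [-0.414, 0.576, -0.412, -0.572]
ft_force: [0.5, -0.3, -0.8]
opening: 0.0431
```

Call:
jog_arm:
  fingers: [1,1,1]
  offset:
    - [0.001,0.004,0.001]
    - [0.002,0,0]
    - [0.002,0,0]
  rot:
    - [0,0,0]
    - [0,0,0]
    - [0,0,0]

```text
time_s: 12.62
tool_pos: [0.6108, -0.1692, 0.0138]
tcp_rot: [-0.414, 0.577, -0.412, -0.571]
ft_force: [-9.0, 6.2, 30.0]
opening: 0.0425
```

Call:
jog_arm:
  fingers: [1,-1,-1,-1,-1,-1,-1,-1,-1,-1]
  offset:
    - [-0.0015,0,0]
    - [0,0,0]
    - [0,0,0]
    - [0,0,0]
    - [0,0,0]
    - [0,0,0]
    - [-0.02,0,0]
    - [-0.03,0,0]
    - [-0.04,0,0]
    - [-0.04,0,0]
  rot:
    - [0,0,0]
    - [0,0,0]
    - [0,0,0]
    - [0,0,0]
    - [0,0,0]
    - [0,0,0]
    - [0,0,0]
    - [0,0,0]
    - [0,0,0]
    - [0,0,0]

```text
time_s: 13.45
tool_pos: [0.603, -0.1687, 0.1387]
tcp_rot: [0.411, -0.57, 0.416, 0.577]
ft_force: [0.3, 0.5, 0.7]
opening: 0.0873
```

Run:
```python
from h import *
st,im=look("w9")
rows(st,[.409,-.132,.2]);print(err(st,-90))
```

```text
tcp [ 0.603  -0.1687  0.1387] y-axis deg -161.57995172224986 tilt x [-0.0123 -0.0011 -0.9999] tool delta [-0.0589  0.1732  0.0963] rows 6 each [-0.0098  0.0289  0.016 ] q6 0.2821676254495822 t 13.45
[-1.2493  0.01   -0.0086]
```

View pics/w9.png

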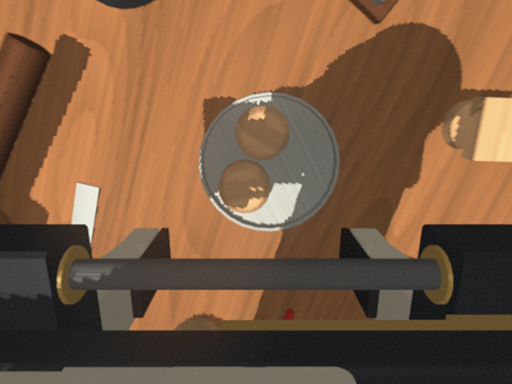

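Both feet stand in the tin, at about (262,132) and (244.5,187). I'll measure them, then turn back and move to foot A.

Run:
```python
from h import *
import pickle
st=pickle.load(open("pics/w9.pkl","rb"))
a=plane("wrist",(262.5,132.5),.019,st);b=plane("wrist",(244.5,186.5),.019,st);print(a,b,np.linalg.norm(a-b))
```

```text
[ 0.6102 -0.2148  0.019 ] [ 0.6101 -0.1663  0.019 ] 0.0484427391108391
```

Call:
jog_arm:
  fingers: [-1,-1,-1,-1,-1,-1,-1,-1,-1,-1]
  offset:
    - [-0.03,0,0]
    - [-0.02,0,0]
    - [0,0,0]
    - [0,0,0]
    - [0,0,0]
    - [0,0,0]
    - [0,0,0]
    - [0,0,0]
    - [0,0,0]
    - [0,0,0]
  rot:
    - [-0.12,0,0]
    - [-0.12,0,0]
    - [-0.12,0,0]
    - [-0.12,0,0]
    - [-0.12,0,0]
    - [-0.12,0,0]
    - [-0.12,0,0]
    - [-0.12,0,0]
    - [-0.12,0,0]
    - [-0.12,0,0]

```text
time_s: 14.33
tool_pos: [0.6102, -0.1698, 0.205]
tcp_rot: [-0.001, 0.711, -0.003, -0.703]
ft_force: [-0.7, -0.2, 0.2]
opening: 0.0875
```

Run:
```python
from h import *
st=ctrl.get_state()
rows(st,[.409,-.132,.2]);print(err(st,-90))
```

```text
tcp [ 0.6102 -0.1698  0.205 ] y-axis deg -90.27836693139669 tilt x [ 0.0106 -0.0032 -0.9999] tool delta [ 0.0027 -0.0368  0.2015] rows 6 each [ 0.0005 -0.0061  0.0336] q6 1.525729808212821 t 14.3333
[-0.0048 -0.0106 -0.0032]
```

Call:
jog_arm:
  fingers: [-1,-1,-1,-1,-1,-1,-1]
  offset:
    - [0,-0.006,0.0335]
    - [0,-0.006,0.0335]
    - [0,-0.006,0.0335]
    - [0,-0.006,0.0335]
    - [0,-0.006,0.0335]
    - [0,-0.006,0.0335]
    - [0,0,0]
  rot:
    - [-0.005,-0.01,-0.003]
    - [0,0,0]
    - [0,0,0]
    - [0,0,0]
    - [0,0,0]
    - [0,0,0]
    - [0,0,0]

```text
time_s: 14.92
tool_pos: [0.4003, -0.1348, 0.1977]
tcp_rot: [-0.003, -0.705, -0.003, 0.709]
ft_force: [-0.0, -1.0, -1.0]
opening: 0.0878
```

Run:
```python
from h import *
st,im=look("w10")
rows(st,[.409,-.132,.2]);print(err(st,-90))
```

```text
tcp [ 0.4003 -0.1348  0.1977] y-axis deg -89.52984336462632 tilt x [-0.0066 -0.     -1.    ] tool delta [-0.0024 -0.0028 -0.0087] rows 1 each [-0.0024 -0.0028 -0.0087] q6 1.4340592185313628 t 14.9167
[0.0082 0.0066 0.    ]
```

View pics/w10.png

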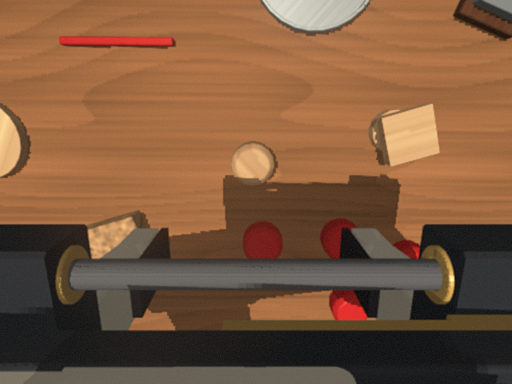

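Run:
```python
from h import *
import pickle
st=pickle.load(open("pics/w10.pkl","rb"))
p,r=tri([ray("wrist",(253,163.5),st),ray("scene",(191.2,188)),ray("side",(255.7,236.7))]);print(plane("wrist",(253,163.5),.016,st),p,r)
```

```text
[ 0.4083 -0.1333  0.016 ] [ 0.4087 -0.1329  0.0144] [np.float64(0.000801798666502475), np.float64(0.002380658030709725), np.float64(0.0026817622146819596)]
```

Call:
jog_arm:
  fingers: [-1,-1,-1,-1,-1,-1,-1]
  offset:
    - [0,-0.002,-0.008]
    - [0.038,0,0]
    - [0.038,0,0]
    - [0.038,0,0]
    - [0.03,0,0]
    - [0.025,0,0]
    - [0,0,0]
  rot:
    - [0.008,0.007,0]
    - [0,0,0]
    - [0,0,0]
    - [0,0,0]
    - [0,0,0]
    - [0,0,0]
    - [0,0,0]

```text
time_s: 15.55
tool_pos: [0.4262, -0.1324, 0.0266]
tcp_rot: [0.0, 0.715, -0.0, -0.699]
ft_force: [-1.3, -0.2, -0.6]
opening: 0.0879
```

Run:
```python
from h import *
st=ctrl.get_state()
rows(st,[.4085,-.133,.010]);print(err(st,-90))
```

```text
tcp [ 0.4262 -0.1324  0.0266] y-axis deg -90.0314519270779 tilt x [ 0.0221 -0.0006 -0.9998] tool delta [0.0162 0.0006 0.0181] rows 1 each [0.0162 0.0006 0.0181] q6 1.4180454762718733 t 15.55
[-0.0005 -0.0221 -0.0006]
```

Call:
jog_arm:
  fingers: [-1,-1,-1]
  offset:
    - [0.003,0,0.01]
    - [0.005,0,0.008]
    - [0,0,0]
  rot:
    - [0,-0.022,0]
    - [0,0,0]
    - [0,0,0]

```text
time_s: 15.8
tool_pos: [0.4091, -0.1325, 0.0177]
tcp_rot: [-0.0, -0.705, 0.001, 0.709]
ft_force: [-1.1, -1.0, -0.4]
opening: 0.0875
```

Run:
```python
from h import *
st=ctrl.get_state()
rows(st,[.4085,-.133,.010]);print(err(st,-90))
```

```text
tcp [ 0.4091 -0.1325  0.0177] y-axis deg -90.04944996767695 tilt x [-0.0048 -0.0015 -1.    ] tool delta [0.0077 0.0005 0.0006] rows 1 each [0.0077 0.0005 0.0006] q6 1.418850628726714 t 15.8
[-0.0009  0.0047 -0.0015]
```

Call:
jog_arm:
  fingers: [-1,1,1,1,1,1,1,1,1]
  offset:
    - [0.008,0,0]
    - [0.0005,0,0]
    - [0.0005,0,0]
    - [0.0005,0,0]
    - [0.0005,0,0]
    - [0.0005,0,0]
    - [0.0005,0,0]
    - [0,0,0]
    - [0,0,0]
  rot:
    - [0,0.004,-0.001]
    - [0,0,0]
    - [0,0,0]
    - [0,0,0]
    - [0,0,0]
    - [0,0,0]
    - [0,0,0]
    - [0,0,0]
    - [0,0,0]

```text
time_s: 16.55
tool_pos: [0.4147, -0.1319, 0.0134]
tcp_rot: [-0.0, 0.712, 0.0, -0.702]
ft_force: [-0.2, 0.3, -0.8]
opening: 0.0427
```

Call:
jog_arm:
  fingers: [1,1,1,1,1,1]
  offset:
    - [0,0,0]
    - [-0.02,0,0]
    - [-0.035,0,0]
    - [-0.035,0,0]
    - [-0.035,0,0]
    - [-0.02,0,0]
  rot:
    - [0,0,0]
    - [0,0,0]
    - [0,0,0]
    - [0,0,0]
    - [0,0,0]
    - [0,0,0]

```text
time_s: 17.05
tool_pos: [0.4078, -0.1326, 0.1588]
tcp_rot: [-0.0, -0.706, 0.001, 0.708]
ft_force: [1.3, -0.7, -0.5]
opening: 0.0428
```

Run:
```python
from h import *
st=ctrl.get_state()
rows(st,[.57,-.1905,.17]);print(err(st,-90),st["opening"])
```

```text
tcp [ 0.4078 -0.1326  0.1588] y-axis deg -90.0459891695966 tilt x [-0.0026 -0.001  -1.    ] tool delta [-0.0116  0.0578 -0.1622] rows 5 each [-0.0023  0.0116 -0.0324] q6 1.419667208492135 t 17.05
[-0.0008  0.0026 -0.001 ] 0.04284835723733693
```

Call:
jog_arm:
  fingers: [1,1,1,1,1,1]
  offset:
    - [-0.002,0.0116,-0.0324]
    - [-0.002,0.0116,-0.0324]
    - [-0.002,0.0116,-0.0324]
    - [-0.002,0.0116,-0.0324]
    - [-0.002,0.0116,-0.0324]
    - [0,0,0]
  rot:
    - [0,0.003,0]
    - [0,0,0]
    - [0,0,0]
    - [0,0,0]
    - [0,0,0]
    - [0,0,0]

```text
time_s: 17.55
tool_pos: [0.5778, -0.1932, 0.1793]
tcp_rot: [0.001, 0.713, 0.001, -0.701]
ft_force: [1.3, -0.2, -0.1]
opening: 0.043
```

Run:
```python
from h import *
st,im=look("w11")
rows(st,[.57,-.1905,.02]);print(err(st,-90),st["opening"])
cv2.imwrite("pics/z11.png",cv2.resize(im[80:310,150:360],None,fx=2.5,fy=2.5,interpolation=cv2.INTER_CUBIC))
```

```text
tcp [ 0.5778 -0.1932  0.1793] y-axis deg -89.88174497946 tilt x [ 0.0165  0.     -0.9999] tool delta [ 0.1591 -0.0027  0.0104] rows 5 each [ 0.0318 -0.0005  0.0021] q6 1.5753228982383671 t 17.55
[ 0.0021 -0.0165  0.    ] 0.042954248401777174
```

View pics/z11.png

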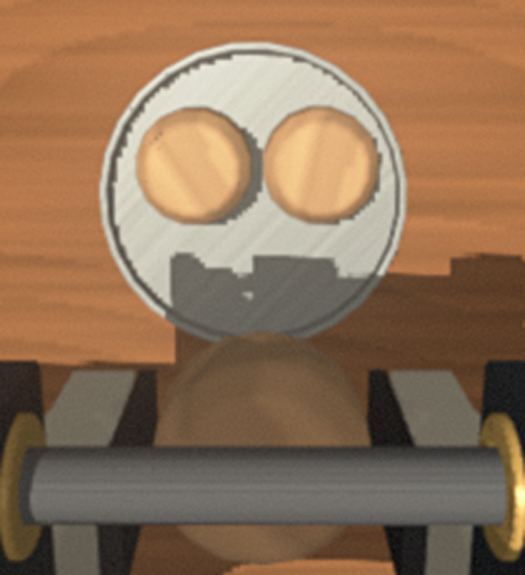

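Call:
jog_arm:
  fingers: [1,1,1,1,1]
  offset:
    - [0,-0.0027,0.005]
    - [0.035,0,0]
    - [0.035,0,0]
    - [0.035,0,0]
    - [0.01,0,0]
  rot:
    - [0.002,-0.016,0]
    - [0,0,0]
    - [0,0,0]
    - [0,0,0]
    - [0,0,0]

```text
time_s: 18.02
tool_pos: [0.5685, -0.1887, 0.0637]
tcp_rot: [-0.001, 0.707, -0.0, -0.707]
ft_force: [-1.1, -0.5, -1.2]
opening: 0.0427
```

Run:
```python
from h import *
st=ctrl.get_state()
rows(st,[.5725,-.1905,.018]);print(err(st,-90),st["opening"])
```

```text
tcp [ 0.5685 -0.1887  0.0637] y-axis deg -90.10666744823072 tilt x [ 0.0005  0.0008 -1.    ] tool delta [ 0.0457  0.0018 -0.004 ] rows 2 each [ 0.0228  0.0009 -0.002 ] q6 1.564723780014647 t 18.0167
[-0.0019 -0.0005  0.0008] 0.04274366293939879
```

Call:
jog_arm:
  fingers: [1,1,1,1]
  offset:
    - [0,0.0018,-0.004]
    - [0.018,0,0]
    - [0.01,0,0]
    - [0.004,0,0]
  rot:
    - [0,0,0]
    - [0,0,0]
    - [0,0,0]
    - [0,0,0]

```text
time_s: 18.35
tool_pos: [0.5718, -0.1899, 0.0334]
tcp_rot: [-0.0, -0.707, -0.0, 0.708]
ft_force: [-0.4, -0.8, -0.2]
opening: 0.0425
```

Run:
```python
from h import *
st=ctrl.get_state()
rows(st,[.5725,-.1905,.018]);print(err(st,-90),st["ft_force"])
```

```text
tcp [ 0.5718 -0.1899  0.0334] y-axis deg -89.9787805429737 tilt x [-0.0017 -0.0002 -1.    ] tool delta [ 0.0154  0.0006 -0.0007] rows 1 each [ 0.0154  0.0006 -0.0007] q6 1.567539412866797 t 18.35
[ 0.0004  0.0017 -0.0002] [-0.4466 -0.7988 -0.1912]
```

Call:
jog_arm:
  fingers: [1,1,1,1]
  offset:
    - [0.005,0.0005,0]
    - [0.004,0,0]
    - [0.003,0,0]
    - [0.002,0,0]
  rot:
    - [0,0,0]
    - [0,0,0]
    - [0,0,0]
    - [0,0,0]

```text
time_s: 18.68
tool_pos: [0.5744, -0.1906, 0.0226]
tcp_rot: [0.001, 0.708, 0.0, -0.706]
ft_force: [-0.1, -0.6, -0.1]
opening: 0.0428
```

Call:
jog_arm:
  fingers: [1,1]
  offset:
    - [0.002,0,0.001]
    - [0.001,0,0]
  rot:
    - [0,0,0]
    - [0,0,0]

```text
time_s: 18.85
tool_pos: [0.5738, -0.1907, 0.0201]
tcp_rot: [0.001, 0.709, 0.0, -0.705]
ft_force: [0.2, -0.4, -1.0]
opening: 0.0428
```

Call:
jog_arm:
  fingers: [1,1]
  offset:
    - [0.002,0,0.001]
    - [0.002,0,0]
  rot:
    - [0,0,0]
    - [0,0,0]

```text
time_s: 19.02
tool_pos: [0.5731, -0.1907, 0.0164]
tcp_rot: [0.001, 0.709, 0.0, -0.705]
ft_force: [-0.6, 0.3, 2.2]
opening: 0.0429
```

Call:
jog_arm:
  fingers: [1]
  offset:
    - [0.0015,0,0]
  rot:
    - [0,0,0]

```text
time_s: 19.1
tool_pos: [0.5731, -0.1908, 0.0161]
tcp_rot: [0.001, 0.709, 0.0, -0.705]
ft_force: [-7.1, 4.2, 26.6]
opening: 0.0429
```

Seated. Now I'll release and rise.

Call:
jog_arm:
  fingers: [1,-0.4,-0.4,-0.4,-0.4,-0.4,-0.4,-0.4,-0.4,-0.4]
  offset:
    - [-0.001,0,0]
    - [0,0,0]
    - [0,0,0]
    - [0,0,0]
    - [0,0,0]
    - [-0.015,0,0]
    - [-0.03,0,0]
    - [-0.04,0,0]
    - [-0.04,0,0]
    - [-0.04,0,0]
  rot:
    - [0,0,0]
    - [0,0,0]
    - [0,0,0]
    - [0,0,0]
    - [0,0,0]
    - [0,0,0]
    - [0,0,0]
    - [0,0,0]
    - [0,0,0]
    - [0,0,0]

```text
time_s: 19.93
tool_pos: [0.5656, -0.19, 0.1763]
tcp_rot: [0.0, -0.701, -0.0, 0.713]
ft_force: [2.0, 0.5, -0.6]
opening: 0.0608
```

Run:
```python
from h import *
st,im=look("w12")
rows(st,[.432,.1475,.2]);print(err(st,-90),st["opening"])
```

```text
tcp [ 0.5656 -0.19    0.1763] y-axis deg -89.98793179028009 tilt x [-0.016   0.0005 -0.9999] tool delta [-0.0214 -0.3375  0.1339] rows 10 each [-0.0021 -0.0338  0.0134] q6 1.5684574440009444 t 19.9333
[0.0002 0.016  0.0005] 0.06081162050021322
```

View pics/w12.png

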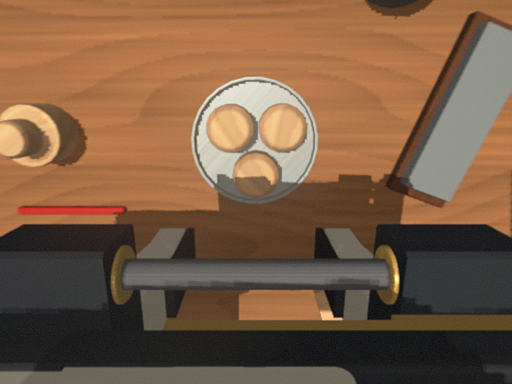

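Run:
```python
from h import *
import pickle
st=pickle.load(open("pics/w12.pkl","rb"));im=cv2.imread("pics/w12.png")
P=[]
for box in((204,256,98,158),(257,312,98,158),(228,285,153,196)):
    uv=footmask(im,box);P.append(plane("wrist",uv,.019,st));print(uv,P[-1])
P=np.array(P);print(np.linalg.norm(P-np.roll(P,1,0),axis=1),P.mean(0),np.linalg.norm(P[:,:2]-[.596,-.19],axis=1))
cv2.imwrite("pics/z12.png",cv2.resize(im[70:210,180:330],None,fx=4,fy=4,interpolation=cv2.INTER_CUBIC))
```

```text
bbox 207 104 47 48 circ ((230.0, 127.95945739746094), 24.389984130859375)
(230.5, 128.0) [ 0.6104 -0.1676  0.019 ]
bbox 259 104 48 48 circ ((282.0163879394531, 127.69261932373047), 24.446189880371094)
(283.0, 128.0) [ 0.6104 -0.2165  0.019 ]
bbox 233 153 46 43 circ ((255.5, 174.0), 23.47881317138672)
(256.0, 174.5) [ 0.566  -0.1915  0.019 ]
[0.0504 0.0489 0.051 ] [ 0.5956 -0.1919  0.019 ] [0.0266 0.0302 0.0301]
```

View pics/z12.png

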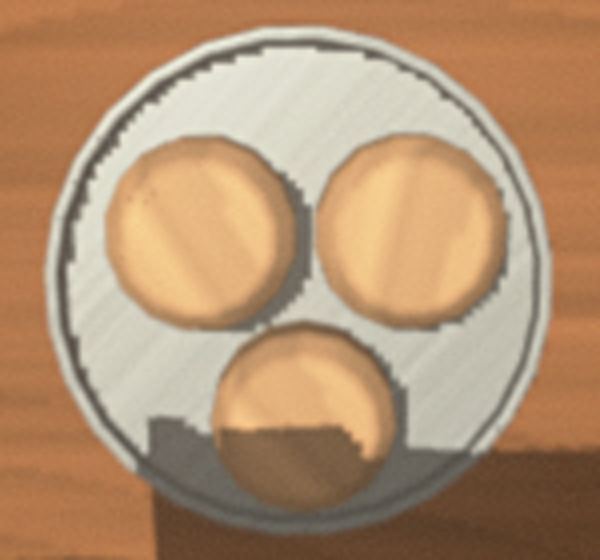

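All three feet stand upright, with spacings of 49 to 51 mm and the triangle centred at (0.5956, -0.191). The socle is next.

Call:
jog_arm:
  fingers: [-1,-1,-1,-1,-1,-1,-1,-1,-1,-1]
  offset:
    - [-0.003,-0.0338,0.013]
    - [-0.003,-0.0338,0.0134]
    - [-0.002,-0.0338,0.0134]
    - [-0.002,-0.0338,0.0134]
    - [-0.002,-0.0338,0.0134]
    - [-0.002,-0.0338,0.0134]
    - [-0.002,-0.0338,0.0134]
    - [-0.002,-0.0338,0.0134]
    - [-0.002,-0.0338,0.0134]
    - [-0.002,-0.0338,0.0134]
  rot:
    - [0,0.016,0]
    - [0,0,0]
    - [0,0,0]
    - [0,0,0]
    - [0,0,0]
    - [0,0,0]
    - [0,0,0]
    - [0,0,0]
    - [0,0,0]
    - [0,0,0]

```text
time_s: 20.82
tool_pos: [0.4355, 0.1539, 0.2081]
tcp_rot: [-0.003, 0.716, -0.004, -0.698]
ft_force: [1.0, 0.1, 0.1]
opening: 0.0876
```

Call:
jog_arm:
  fingers: [-1]
  offset:
    - [0,0,0]
  rot:
    - [0,0,0]

```text
time_s: 20.9
tool_pos: [0.4343, 0.1585, 0.2085]
tcp_rot: [-0.002, 0.717, -0.002, -0.697]
ft_force: [0.1, 0.0, -0.7]
opening: 0.0877
```

Run:
```python
from h import *
st,im=look("w13")
rows(st,[.4317,.1475,.2]);print(err(st,-90),st["opening"])
```

```text
tcp [0.4343 0.1585 0.2085] y-axis deg -90.2985209439903 tilt x [ 0.027   0.0007 -0.9996] tool delta [0.0084 0.011  0.0027] rows 1 each [0.0084 0.011  0.0027] q6 0.7607080916553988 t 20.9
[-0.0052 -0.027   0.0008] 0.08768264885825568
```

View pics/w13.png

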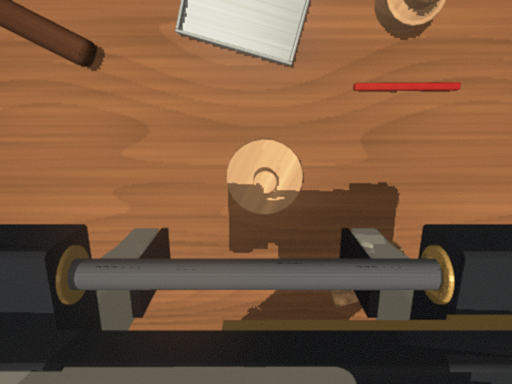

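Run:
```python
from h import *
import pickle
st=pickle.load(open("pics/w13.pkl","rb"))
print(plane("wrist",(265,176),.009,st),plane("wrist",(265,182),.036,st))
o=pickle.load(open("pics/w1.pkl","rb"))
print(tri([ray("wrist",(265,182),st),ray("wrist",(360.5,170),o),ray("scene",(320.4,193.2)),ray("side",(242.3,168.3))]))
```

```text
[0.4316 0.147  0.009 ] [0.4306 0.1478 0.036 ]
(array([0.431 , 0.1473, 0.0337]), [np.float64(0.0009873553417649448), np.float64(0.0009605049320379784), np.float64(0.0019620148566401496), np.float64(0.0020773178112544837)])
```

Call:
jog_arm:
  fingers: [-1,-1,-1,-1,-1,-1]
  offset:
    - [0,0.011,0.003]
    - [0.038,0,0]
    - [0.038,0,0]
    - [0.038,0,0]
    - [0.03,0,0]
    - [0,0,0]
  rot:
    - [-0.005,-0.027,0.001]
    - [0,0,0]
    - [0,0,0]
    - [0,0,0]
    - [0,0,0]
    - [0,0,0]

```text
time_s: 21.45
tool_pos: [0.4343, 0.146, 0.0621]
tcp_rot: [-0.001, 0.709, 0.003, -0.705]
ft_force: [-0.4, -0.7, -0.3]
opening: 0.0874
```

Run:
```python
from h import *
st=ctrl.get_state()
rows(st,[.4315,.1475,.018]);print(err(st,-90),st["opening"])
```

```text
tcp [0.4343 0.146  0.0621] y-axis deg -89.79502543227024 tilt x [ 0.0065  0.0052 -1.    ] tool delta [ 0.0441 -0.0013  0.0031] rows 2 each [ 0.022  -0.0007  0.0016] q6 0.816788626410611 t 21.45
[ 0.0036 -0.0065  0.0052] 0.0874244292230082
```

Call:
jog_arm:
  fingers: [-0.5,-0.3,-0.2,-0.1,0]
  offset:
    - [0,-0.001,0.003]
    - [0.02,0,0]
    - [0.012,0,0]
    - [0.006,0,0]
    - [0,0,0]
  rot:
    - [0.004,-0.006,0.005]
    - [0,0,0]
    - [0,0,0]
    - [0,0,0]
    - [0,0,0]

```text
time_s: 21.87
tool_pos: [0.4344, 0.1469, 0.0279]
tcp_rot: [-0.001, 0.708, -0.001, -0.706]
ft_force: [-0.4, 0.1, 0.1]
opening: 0.06
```

Run:
```python
from h import *
st=ctrl.get_state()
rows(st,[.431,.1475,.017]);print(err(st,-90),st["opening"])
```

```text
tcp [0.4344 0.1469 0.0279] y-axis deg -90.18244873261276 tilt x [ 0.0026  0.0002 -1.    ] tool delta [ 0.0109 -0.0006  0.0035] rows 1 each [ 0.0109 -0.0006  0.0035] q6 0.8063661330913967 t 21.8667
[-0.0032 -0.0026  0.0002] 0.05995718493728897
```

Call:
jog_arm:
  fingers: [0,0,0.2,0.5,1,1,1,1]
  offset:
    - [0.005,0,0.0035]
    - [0.006,0,0]
    - [0.0005,0,0.001]
    - [0.0005,0,0]
    - [0.0005,0,0]
    - [0,0,0]
    - [0,0,0]
    - [0,0,0]
  rot:
    - [-0.003,-0.003,0]
    - [0,0,0]
    - [0,0,0]
    - [0,0,0]
    - [0,0,0]
    - [0,0,0]
    - [0,0,0]
    - [0,0,0]
  newtons: 25

```text
time_s: 22.53
tool_pos: [0.4323, 0.1491, 0.0195]
tcp_rot: [-0.002, 0.709, 0.002, -0.705]
ft_force: [-0.1, 0.1, -0.7]
opening: 0.0231
```

Call:
jog_arm:
  fingers: [1,1,1]
  offset:
    - [0,0,0]
    - [0,0,0]
    - [0,0,0]
  rot:
    - [0,0,0]
    - [0,0,0]
    - [0,0,0]

```text
time_s: 22.78
tool_pos: [0.4324, 0.1492, 0.0196]
tcp_rot: [-0.002, 0.709, 0.002, -0.705]
ft_force: [-0.8, 0.7, -0.3]
opening: 0.0229
```

Call:
jog_arm:
  fingers: [1,1,1,1,1,1]
  offset:
    - [-0.015,0,0]
    - [-0.03,0,0]
    - [-0.035,0,0]
    - [-0.035,0,0]
    - [-0.025,0,0]
    - [0,0,0]
  rot:
    - [0,0,0]
    - [0,0,0]
    - [0,0,0]
    - [0,0,0]
    - [0,0,0]
    - [0,0,0]

```text
time_s: 23.28
tool_pos: [0.43, 0.1465, 0.1637]
tcp_rot: [-0.0, -0.707, 0.0, 0.707]
ft_force: [0.9, 1.0, -0.6]
opening: 0.023
```

Run:
```python
from h import *
st,im=look("w14")
rows(st,[.596,-.191,.17]);print(err(st,-90),st["opening"])
```

```text
tcp [0.43   0.1465 0.1637] y-axis deg -89.98624309240357 tilt x [-0.0002 -0.0007 -1.    ] tool delta [-0.0061  0.3376 -0.1659] rows 10 each [-0.0006  0.0338 -0.0166] q6 0.8062567525763554 t 23.2833
[ 0.0002  0.0002 -0.0007] 0.022975912322418048
```

View pics/w14.png

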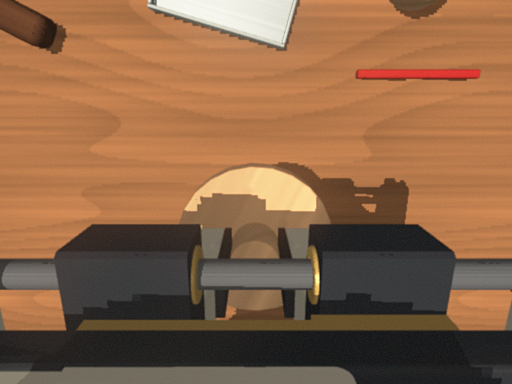

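```bash
python3 - <<'E'
from h import *
for b in(.0185,.0205):
  for dz in(-.002,0,.002):
    print(b,dz,projtool((b,0,-.042+dz)),projtool((b-.012,0,-.042+dz)),projtool((b-.012,.042,dz))[0]-254.5)
E
python3 -c "
import cv2;a=cv2.imread('pics/w14.png')[150:320,160:350];cv2.imwrite('pics/z14.png',cv2.resize(a,None,fx=4,fy=3.5,interpolation=cv2.INTER_CUBIC))"
```

```text
0.0185 -0.002 [254.3761 154.7907] [254.3677 158.5628] 78.59918131431436
0.0185 0 [254.3746 158.5001] [254.3661 162.5171] 78.36226792880836
0.0185 0.002 [254.373  162.1875] [254.3645 166.4463] 78.126766984266
0.0205 -0.002 [254.3774 154.2092] [254.3692 157.8981] 77.75523447669514
0.0205 0 [254.3759 157.8807] [254.3676 161.8094] 77.52335353486075
0.0205 0.002 [254.3743 161.5306] [254.366  165.6961] 77.29284027577216
```

View pics/z14.png

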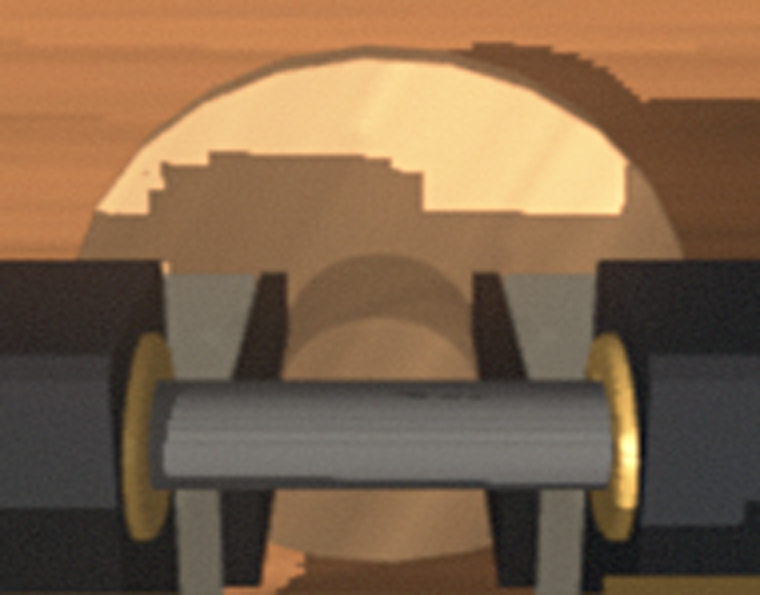

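Call:
jog_arm:
  fingers: [1,1,1,1,1,1,1,1,1,1]
  offset:
    - [-0.001,0.0338,-0.0166]
    - [-0.001,0.0338,-0.0166]
    - [-0.001,0.0338,-0.0166]
    - [-0.001,0.0338,-0.0166]
    - [-0.001,0.0338,-0.0166]
    - [-0.001,0.0338,-0.0166]
    - [0,0.0338,-0.0166]
    - [0,0.0338,-0.0166]
    - [0,0.0338,-0.0166]
    - [0,0.0338,-0.0166]
  rot:
    - [0,0,0]
    - [0,0,0]
    - [0,0,0]
    - [0,0,0]
    - [0,0,0]
    - [0,0,0]
    - [0,0,0]
    - [0,0,0]
    - [0,0,0]
    - [0,0,0]

```text
time_s: 24.17
tool_pos: [0.5971, -0.1991, 0.1564]
tcp_rot: [-0.004, -0.703, -0.006, 0.711]
ft_force: [1.6, 1.0, -0.2]
opening: 0.023
```

Run:
```python
from h import *
st,im=look("w15")
rows(st,[.596,-.191,.07]);print(err(st,-90),st["opening"])
```

```text
tcp [ 0.5971 -0.1991  0.1564] y-axis deg -89.22820091870831 tilt x [-0.012   0.0029 -0.9999] tool delta [ 0.0864 -0.0078 -0.    ] rows 3 each [ 0.0288 -0.0026 -0.    ] q6 1.5996716381571916 t 24.1667
[0.0135 0.012  0.003 ] 0.022971637371840572
```

View pics/w15.png

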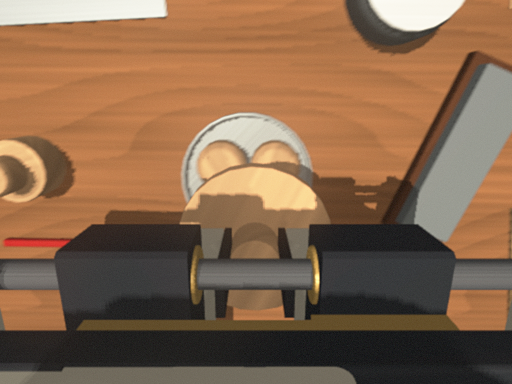

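Call:
jog_arm:
  fingers: [1,1,1,1,1]
  offset:
    - [0,-0.008,-0.001]
    - [0.035,0,0]
    - [0.03,0,0]
    - [0.01,0,0]
    - [0,0,0]
  rot:
    - [0.013,0.012,0.003]
    - [0,0,0]
    - [0,0,0]
    - [0,0,0]
    - [0,0,0]

```text
time_s: 24.63
tool_pos: [0.5982, -0.2, 0.0707]
tcp_rot: [0.003, -0.705, 0.005, 0.709]
ft_force: [-0.2, 1.0, -0.8]
opening: 0.0233
```

Run:
```python
from h import *
st=ctrl.get_state()
rows(st,[.598,-.191,.0545]);print(err(st,-90),st["opening"])
```

```text
tcp [ 0.5982 -0.2     0.0707] y-axis deg -90.64877400804163 tilt x [-0.0066 -0.0019 -1.    ] tool delta [ 0.0162 -0.009   0.0002] rows 1 each [ 0.0162 -0.009   0.0002] q6 1.5701943876560134 t 24.6333
[-0.0113  0.0066 -0.0019] 0.02331927629666032
```

Call:
jog_arm:
  fingers: [1,1,1]
  offset:
    - [0,-0.009,0]
    - [0.004,0,0]
    - [0.004,0,0]
  rot:
    - [-0.011,0.006,-0.002]
    - [0,0,0]
    - [0,0,0]

```text
time_s: 24.88
tool_pos: [0.5986, -0.1889, 0.0636]
tcp_rot: [-0.001, -0.707, -0.001, 0.707]
ft_force: [-1.4, -0.1, -0.5]
opening: 0.0233
```

Run:
```python
from h import *
st=ctrl.get_state()
rows(st,[.598,-.191,.0545]);print(err(st,-90),st["ft_force"])
s=ctrl.grab_frame("side");cv2.imwrite("pics/z16.png",cv2.resize(s[180:280,280:410],None,fx=5,fy=5,interpolation=cv2.INTER_CUBIC))
```

```text
tcp [ 0.5986 -0.1889  0.0636] y-axis deg -89.85451243766747 tilt x [-0.0002 -0.0002 -1.    ] tool delta [0.0091 0.0021 0.0006] rows 1 each [0.0091 0.0021 0.0006] q6 1.5682040676274878 t 24.8833
[ 0.0025  0.0002 -0.0002] [-1.3639 -0.0852 -0.5074]
```

View pics/z16.png

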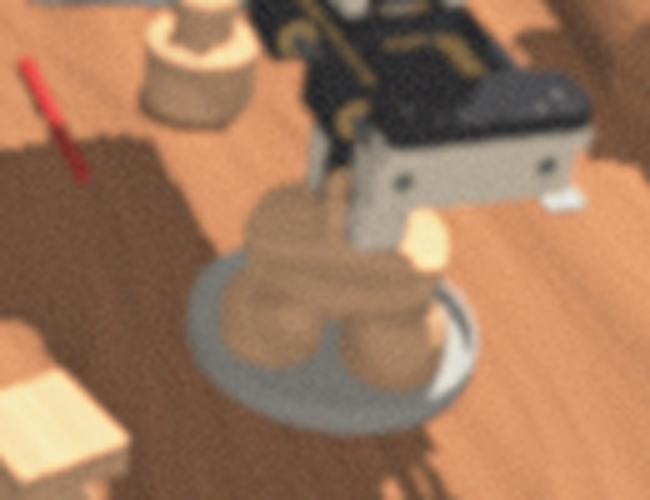

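The socle hangs level just above the feet. I'll lower it in small steps.

Call:
jog_arm:
  fingers: [1,1]
  offset:
    - [0.003,0.002,0.0005]
    - [0.003,0,0]
  rot:
    - [0,0,0]
    - [0,0,0]

```text
time_s: 25.1
tool_pos: [0.5994, -0.1904, 0.059]
tcp_rot: [0.002, 0.708, 0.001, -0.706]
ft_force: [-0.6, -0.9, -1.0]
opening: 0.0232
```

Call:
jog_arm:
  fingers: [1,1]
  offset:
    - [0.0015,0,0]
    - [0.0015,0,0]
  rot:
    - [0,0,0]
    - [0,0,0]

```text
time_s: 25.27
tool_pos: [0.5999, -0.1906, 0.0566]
tcp_rot: [0.001, 0.709, 0.001, -0.705]
ft_force: [0.4, -0.1, 0.3]
opening: 0.0231
```

Call:
jog_arm:
  fingers: [1,1]
  offset:
    - [0.0015,0,0.0015]
    - [0.001,0,0]
  rot:
    - [0,-0.002,0]
    - [0,0,0]

```text
time_s: 25.43
tool_pos: [0.5985, -0.1909, 0.0541]
tcp_rot: [0.001, 0.708, 0.001, -0.706]
ft_force: [-2.1, -0.8, 4.1]
opening: 0.0234
```

Call:
jog_arm:
  fingers: [1]
  offset:
    - [0.001,0,0]
  rot:
    - [0,0,0]

```text
time_s: 25.52
tool_pos: [0.5985, -0.191, 0.054]
tcp_rot: [0.002, 0.708, 0.001, -0.706]
ft_force: [-4.9, 3.7, 16.1]
opening: 0.0231
```

Call:
jog_arm:
  fingers: [1,-0.4,-0.4,-0.4,-0.4,-0.4,-0.4,-0.4,-0.4]
  offset:
    - [-0.0005,0,0]
    - [0,0,0]
    - [0,0,0]
    - [0,0,0]
    - [-0.002,0,0]
    - [-0.02,0,0]
    - [-0.03,0,0]
    - [-0.035,0,0]
    - [-0.035,0,0]
  rot:
    - [0,0,0]
    - [0,0,0]
    - [0,0,0]
    - [0,0,0]
    - [0,0,0]
    - [0,0,0]
    - [0,0,0]
    - [0,0,0]
    - [0,0,0]

```text
time_s: 26.27
tool_pos: [0.5928, -0.1907, 0.1713]
tcp_rot: [-0.0, -0.702, -0.001, 0.712]
ft_force: [1.7, -0.6, -0.4]
opening: 0.061
```

Run:
```python
from h import *
st,im=look("w17");s=ctrl.grab_frame("side")
rows(st,[.603,.010,.2]);print(err(st,-90),st["opening"])
a=cv2.resize(im[100:300,130:390],(390,300));b=cv2.resize(s[190:280,290:407],(390,300),interpolation=cv2.INTER_CUBIC)
cv2.imwrite("pics/z17.png",np.hstack([a,b]))
```

```text
tcp [ 0.5928 -0.1907  0.1713] y-axis deg -89.89773304836073 tilt x [-0.0139  0.0009 -0.9999] tool delta [-0.0287 -0.2007 -0.0102] rows 6 each [-0.0048 -0.0334 -0.0017] q6 1.5717453416109606 t 26.2667
[0.0018 0.0139 0.0009] 0.06102520567361002
```

View pics/z17.png

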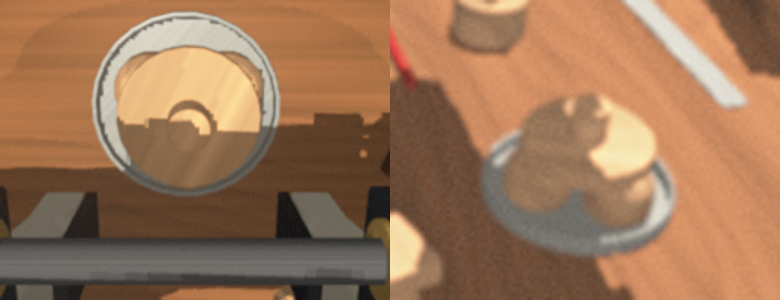

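Run:
```python
import cv2
a=cv2.imread("pics/w17.png")[120:240,195:320];cv2.imwrite("pics/z18.png",cv2.resize(a,None,fx=5,fy=5,interpolation=cv2.INTER_CUBIC))
```

```text
(no output)
```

View pics/z18.png

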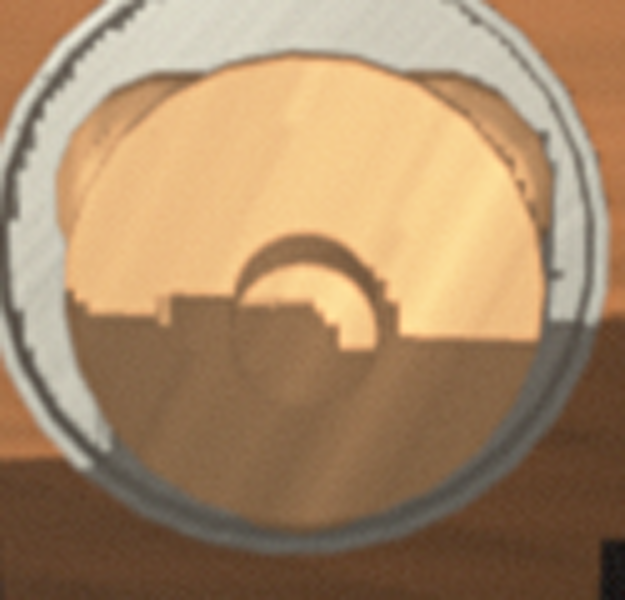

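Run:
```python
from h import *
import pickle
st=pickle.load(open("pics/w17.pkl","rb"))
print(plane("wrist",(256,178),.047,st),plane("wrist",(256.4,187),.071,st))
```

```text
[ 0.598  -0.1919  0.047 ] [ 0.5965 -0.1922  0.071 ]
```

Call:
jog_arm:
  fingers: [-1,-1,-1,-1,-1,-1,-1,-1]
  offset:
    - [-0.006,-0.033,-0.002]
    - [-0.006,-0.033,-0.002]
    - [-0.006,-0.033,-0.002]
    - [-0.006,-0.033,-0.002]
    - [-0.006,-0.033,-0.002]
    - [-0.006,-0.033,-0.002]
    - [0,0,0]
    - [0,0,0]
  rot:
    - [0.002,0.014,0.001]
    - [0,0,0]
    - [0,0,0]
    - [0,0,0]
    - [0,0,0]
    - [0,0,0]
    - [0,0,0]
    - [0,0,0]

```text
time_s: 27.03
tool_pos: [0.6101, 0.0139, 0.2172]
tcp_rot: [-0.001, 0.714, -0.002, -0.7]
ft_force: [-0.4, -0.1, -0.4]
opening: 0.0877
```

Run:
```python
from h import *
st,im=look("w19")
rows(st,[.603,.010,.06]);print(err(st,-90),st["opening"])
cv2.imwrite("pics/z19.png",cv2.resize(im[100:260,170:340],None,fx=4,fy=3.7,interpolation=cv2.INTER_CUBIC))
```

```text
tcp [0.6101 0.0139 0.2172] y-axis deg -90.22329817242951 tilt x [ 0.0198 -0.0005 -0.9998] tool delta [0.1571 0.0039 0.0102] rows 5 each [0.0314 0.0008 0.002 ] q6 1.2164057836919193 t 27.0333
[-0.0039 -0.0198 -0.0004] 0.08773047124571452
```

View pics/w19.png

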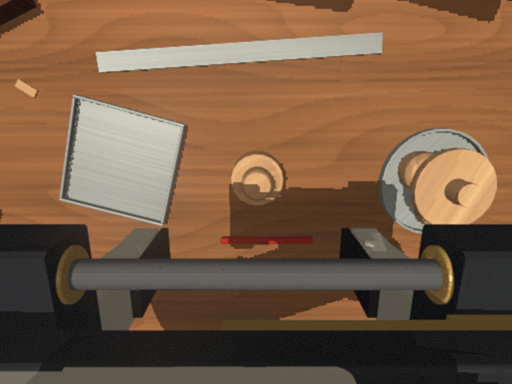

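View pics/z19.png

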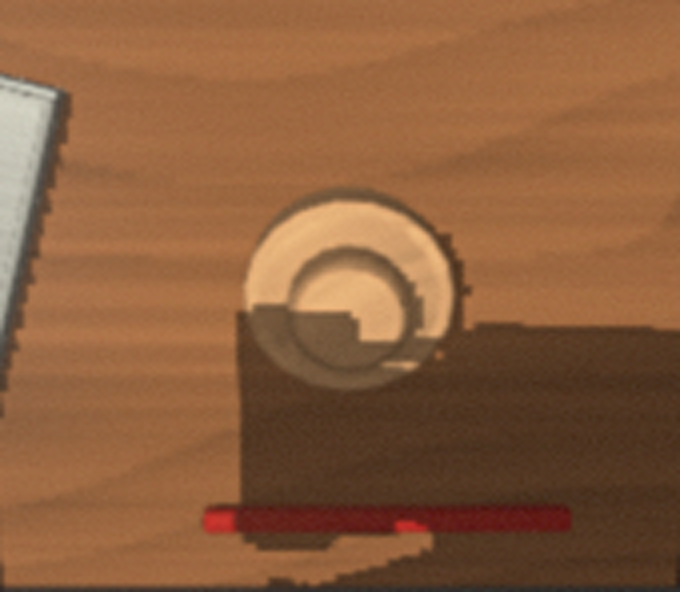

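Run:
```python
from h import *
import pickle
st=pickle.load(open("pics/w19.pkl","rb"))
print(plane("wrist",(257.5,179.5),.034,st),plane("wrist",(257.7,185.4),.06,st))
print(tri([ray("wrist",(257.7,185.4),st),ray("scene",(250,246)),ray("side",(321.3,179.7))]))
```

```text
[0.6056 0.0106 0.034 ] [0.6052 0.0107 0.06  ]
(array([0.6038, 0.0105, 0.0569]), [np.float64(0.0006701626626971028), np.float64(0.0038457595546973903), np.float64(0.003399515175730629)])
```

Call:
jog_arm:
  fingers: [-1,-1,-1,-1,-1,-1]
  offset:
    - [0,0.003,0.005]
    - [0.038,0,0]
    - [0.038,0,0]
    - [0.035,0,0]
    - [0.025,0,0]
    - [0,0,0]
  rot:
    - [-0.004,-0.02,0]
    - [0,0,0]
    - [0,0,0]
    - [0,0,0]
    - [0,0,0]
    - [0,0,0]

```text
time_s: 27.58
tool_pos: [0.6054, 0.0044, 0.079]
tcp_rot: [-0.002, 0.707, -0.001, -0.707]
ft_force: [-0.7, -0.7, 0.1]
opening: 0.0875
```

Run:
```python
from h import *
st=ctrl.get_state()
rows(st,[.605,.0106,.04]);print(err(st,-90),st["opening"])
```

```text
tcp [0.6054 0.0044 0.079 ] y-axis deg -90.275665075438 tilt x [ 0.0006  0.0007 -1.    ] tool delta [ 0.039  -0.0061  0.0005] rows 2 each [ 0.0195 -0.0031  0.0002] q6 1.2370373517864615 t 27.5833
[-0.0048 -0.0006  0.0007] 0.08751339252053217
```

Call:
jog_arm:
  fingers: [-0.6,-0.4,-0.3,-0.2]
  offset:
    - [0,-0.006,0]
    - [0.02,0,0]
    - [0.01,0,0]
    - [0.004,0,0]
  rot:
    - [-0.005,0,0]
    - [0,0,0]
    - [0,0,0]
    - [0,0,0]

```text
time_s: 27.92
tool_pos: [0.6075, 0.0081, 0.048]
tcp_rot: [-0.001, 0.708, -0.001, -0.706]
ft_force: [0.8, -0.0, 0.9]
opening: 0.0666
```

Run:
```python
from h import *
st=ctrl.get_state()
rows(st,[.605,.0106,.0385]);print(err(st,-90),st["opening"])
```

```text
tcp [0.6075 0.0081 0.048 ] y-axis deg -90.1190287443078 tilt x [ 0.002   0.0001 -1.    ] tool delta [ 0.0095 -0.0025  0.0026] rows 1 each [ 0.0095 -0.0025  0.0026] q6 1.2333990891909097 t 27.9167
[-0.0021 -0.002   0.0001] 0.06662119642425966
```

Call:
jog_arm:
  fingers: [-0.2,-0.2,0]
  offset:
    - [0.004,-0.0025,0.0025]
    - [0.004,0,0]
    - [0.001,0,0]
  rot:
    - [0,0,0]
    - [0,0,0]
    - [0,0,0]

```text
time_s: 28.17
tool_pos: [0.6066, 0.0109, 0.0413]
tcp_rot: [-0.001, 0.709, -0.0, -0.705]
ft_force: [-1.4, 0.2, 0.0]
opening: 0.0501
```

Call:
jog_arm:
  fingers: [0.2,0.5,1,1,1,1,1]
  offset:
    - [0.0025,0,0.001]
    - [0.0005,0,0]
    - [0.0004,0,0]
    - [0,0,0]
    - [0,0,0]
    - [0,0,0]
    - [0,0,0]
  rot:
    - [0,-0.002,0]
    - [0,0,0]
    - [0,0,0]
    - [0,0,0]
    - [0,0,0]
    - [0,0,0]
    - [0,0,0]
  newtons: 25

```text
time_s: 28.75
tool_pos: [0.6067, 0.0116, 0.0401]
tcp_rot: [-0.001, 0.709, 0.0, -0.705]
ft_force: [-0.9, 0.9, -1.3]
opening: 0.0311
```

Call:
jog_arm:
  fingers: [1,1,1,1,1,1]
  offset:
    - [0,0,0]
    - [-0.015,0,0]
    - [-0.03,0,0]
    - [-0.035,0,0]
    - [-0.035,0,0]
    - [-0.025,0,0]
  rot:
    - [0,0,0]
    - [0,0,0]
    - [0,0,0]
    - [0,0,0]
    - [0,0,0]
    - [0,0,0]

```text
time_s: 29.25
tool_pos: [0.6009, 0.01, 0.177]
tcp_rot: [0.0, -0.704, 0.002, 0.711]
ft_force: [0.8, 0.5, -1.0]
opening: 0.0312
```

Run:
```python
from h import *
st,im=look("w20")
rows(st,[.6,-.192,.2]);print(err(st,-90),st["opening"])
cv2.imwrite("pics/z20.png",cv2.resize(im[150:320,160:350],None,fx=4,fy=3.5,interpolation=cv2.INTER_CUBIC))
```

```text
tcp [0.6009 0.01   0.177 ] y-axis deg -90.14596539396187 tilt x [-0.0099 -0.0024 -0.9999] tool delta [-0.0225  0.2021  0.0006] rows 6 each [-0.0038  0.0337  0.0001] q6 1.227995436162636 t 29.25
[-0.0026  0.0099 -0.0024] 0.031152105509635385
```

View pics/z20.png

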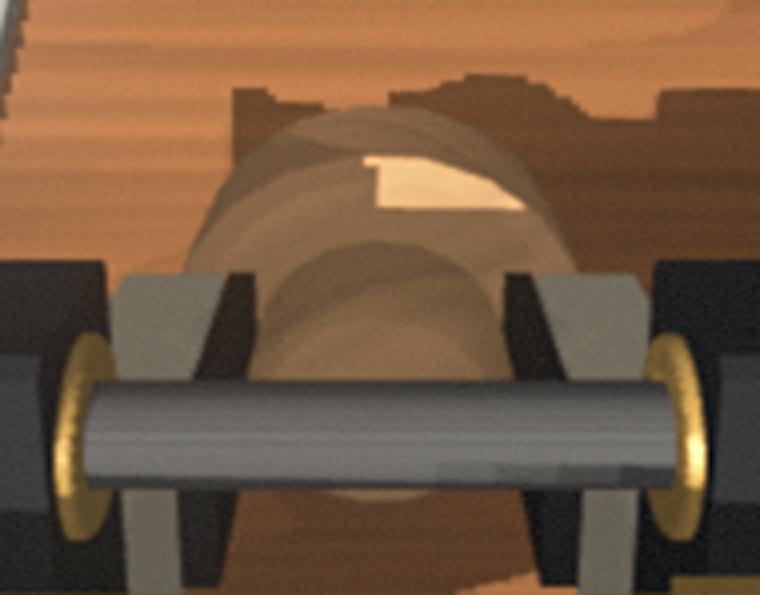

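Run:
```python
from h import *
for dz in(-.002,0,.002,.004):
    print(dz,projtool((.0395,0,-.028+dz))[1],projtool((.0395-.034,0,-.028+dz))[1],projtool((.0395-.060,0,.016+dz))[1],projtool((.0395-.056,0,.016+dz))[1])
```

```text
-0.002 172.30337494580306 186.2082458125947 291.10679975535174 286.5056717871221
0 175.52762810267302 190.01142569603533 294.8771891366274 290.2006355553556
0.002 178.73496394806813 193.79080971472874 298.6219818543541 293.8711162795725
0.004 181.92551527858956 197.5466205023431 302.34143768516776 297.5173564953478
```

Call:
jog_arm:
  fingers: [1,1,1,1,1,1,1]
  offset:
    - [-0.004,0.0335,0.0]
    - [-0.004,0.0335,0]
    - [-0.004,0.0335,0]
    - [-0.004,0.0335,0]
    - [-0.002,0.0335,0]
    - [0,0.0335,0]
    - [0,0,0]
  rot:
    - [-0.003,0.01,-0.002]
    - [0,0,0]
    - [0,0,0]
    - [0,0,0]
    - [0,0,0]
    - [0,0,0]
    - [0,0,0]

```text
time_s: 29.88
tool_pos: [0.6061, -0.1959, 0.205]
tcp_rot: [0.002, 0.713, 0.004, -0.701]
ft_force: [-0.2, 1.1, -1.7]
opening: 0.0313
```

Run:
```python
from h import *
st,im=look("w21")
rows(st,[.599,-.192,.13]);print(err(st,-90),st["opening"])
```

```text
tcp [ 0.6061 -0.1959  0.205 ] y-axis deg -89.48413733241942 tilt x [ 0.0174  0.0023 -0.9998] tool delta [ 0.0749 -0.0038  0.0083] rows 2 each [ 0.0375 -0.0019  0.0042] q6 1.5890701404838825 t 29.8833
[ 0.009  -0.0174  0.0022] 0.03130622327263311
```

View pics/w21.png

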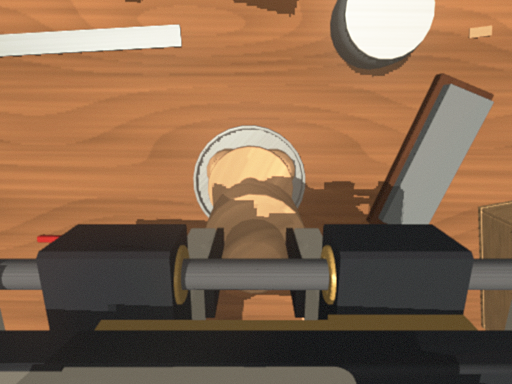

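Call:
jog_arm:
  fingers: [1,1,1,1]
  offset:
    - [0,-0.004,0.007]
    - [0.035,0,0]
    - [0.03,0,0]
    - [0,0,0]
  rot:
    - [0.009,-0.017,0.002]
    - [0,0,0]
    - [0,0,0]
    - [0,0,0]

```text
time_s: 30.27
tool_pos: [0.5985, -0.1886, 0.1395]
tcp_rot: [-0.002, 0.708, -0.001, -0.707]
ft_force: [-1.6, -0.1, -2.6]
opening: 0.0309
```

Run:
```python
from h import *
st=ctrl.get_state()
rows(st,[.5993,-.1915,.118]);print(err(st,-90),st["opening"])
```

```text
tcp [ 0.5985 -0.1886  0.1395] y-axis deg -90.22036778578315 tilt x [ 0.0011  0.0007 -1.    ] tool delta [ 0.0215  0.0029 -0.0008] rows 1 each [ 0.0215  0.0029 -0.0008] q6 1.5624820419483332 t 30.2667
[-0.0038 -0.0011  0.0007] 0.030895247450714737
```

Call:
jog_arm:
  fingers: [1,1,1]
  offset:
    - [0,0.003,-0.001]
    - [0.018,0,0]
    - [0,0,0]
  rot:
    - [-0.004,0,0]
    - [0,0,0]
    - [0,0,0]

```text
time_s: 30.52
tool_pos: [0.5998, -0.1892, 0.1232]
tcp_rot: [-0.002, -0.707, -0.002, 0.707]
ft_force: [-2.1, 0.8, -1.9]
opening: 0.031
```

Run:
```python
from h import *
st,im=look("w22");s=ctrl.grab_frame("side");c=ctrl.grab_frame("scene")
rows(st,[.5993,-.1915,.11]);print(err(st,-90),st["opening"])
for n in("side","scene"): print(n,[proj(n,p).round(1) for p in((.597,-.1918,.071),(st["tool_pos"][0]-.0024,st["tool_pos"][1],st["tool_pos"][2]-.0395))])
cv2.imwrite("pics/z22.png",np.hstack([cv2.resize(s[170:280,290:400],(400,400),interpolation=cv2.INTER_CUBIC),cv2.resize(c[180:290,90:200],(400,400),interpolation=cv2.INTER_CUBIC)]))
```

```text
tcp [ 0.5998 -0.1892  0.1232] y-axis deg -89.74136133191632 tilt x [-0.0009 -0.0002 -1.    ] tool delta [0.0133 0.0023 0.0005] rows 1 each [0.0133 0.0023 0.0005] q6 1.5706338373064044 t 30.5167
[ 0.0045  0.0009 -0.0002] 0.031015475065978324
side [array([350.1, 220.2]), array([350.5, 214.4])]
scene [array([137.4, 235.1]), array([137.4, 230.6])]
```

View pics/z22.png

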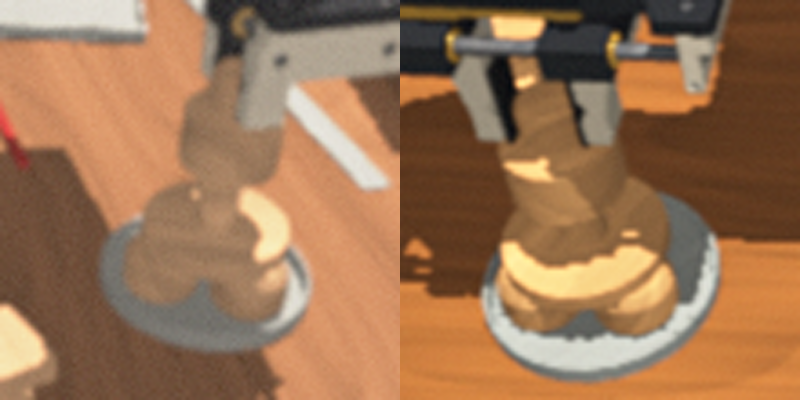

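Run:
```python
from h import *
st=ctrl.get_state();t=st["tool_pos"]
s=ctrl.grab_frame("side");c=ctrl.grab_frame("scene")
out=[]
for n,im,u0,v0 in(("side",s,290,170),("scene",c,90,180)):
    z=cv2.resize(im[v0:v0+110,u0:u0+110],(400,400),interpolation=cv2.INTER_CUBIC)
    for (x,y,h,r,col) in((.597,-.1918,.047,.042,(255,0,0)),(.597,-.1918,.071,.012,(0,255,0)),(t[0]-.0024,t[1],t[2]-.0395,.028,(0,0,255)),(t[0]-.0024,t[1],t[2]-.0055,.028,(0,255,255)),(.596,-.19,.012,.061,(255,0,255))):
        p=np.array([(proj(n,(x+r*np.cos(a),y+r*np.sin(a),h))-[u0,v0])*400/110 for a in np.linspace(0,6.28,60)])
        cv2.polylines(z,[p.astype(int)],True,col,1)
    out.append(z)
cv2.imwrite("pics/z23.png",np.hstack(out))
```

```text
(no output)
```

View pics/z23.png

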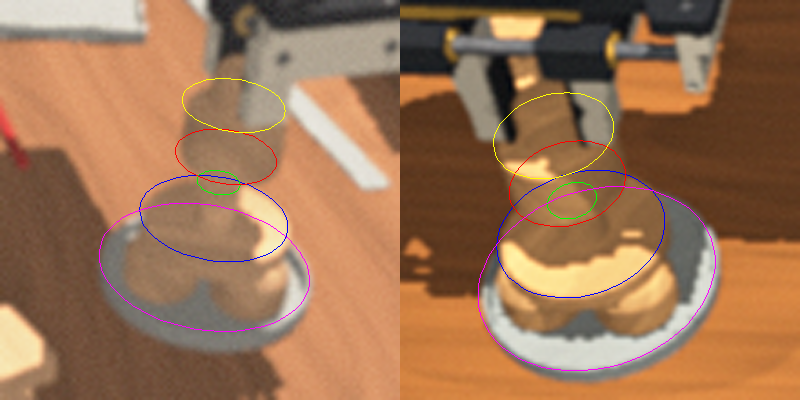

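The overlay agrees with both views to about 1 px, so the apparent offset was perspective. I'll correct 2 mm in y and lower.

Call:
jog_arm:
  fingers: [1,1,1]
  offset:
    - [0.004,0.0025,0.0005]
    - [0.005,0,0]
    - [0.005,0,0]
  rot:
    - [0.004,0,0]
    - [0,0,0]
    - [0,0,0]

```text
time_s: 31.02
tool_pos: [0.6034, -0.1931, 0.1157]
tcp_rot: [0.001, 0.711, -0.001, -0.703]
ft_force: [0.3, -0.8, -1.0]
opening: 0.0309
```

Run:
```python
from h import *
st=ctrl.get_state()
rows(st,[.5993,-.1917,.09]);print(err(st,-90),st["ft_force"])
```

```text
tcp [ 0.6034 -0.1931  0.1157] y-axis deg -89.98300261720308 tilt x [ 0.0111 -0.0018 -0.9999] tool delta [ 0.0256 -0.0014  0.0044] rows 1 each [ 0.0256 -0.0014  0.0044] q6 1.5708518059064749 t 31.0167
[ 0.0003 -0.0111 -0.0018] [ 0.3253 -0.8406 -0.961 ]
```

Call:
jog_arm:
  fingers: [1,1,1]
  offset:
    - [0.001,-0.001,0.0042]
    - [0.004,0,0]
    - [0.003,0,0]
  rot:
    - [0,-0.011,-0.002]
    - [0,0,0]
    - [0,0,0]

```text
time_s: 31.27
tool_pos: [0.5982, -0.1922, 0.1062]
tcp_rot: [0.0, -0.706, -0.0, 0.708]
ft_force: [-1.2, -0.1, -1.0]
opening: 0.0309
```

Run:
```python
from h import *
st=ctrl.get_state()
rows(st,[.5993,-.1917,.09]);print(err(st,-90),st["ft_force"])
```

```text
tcp [ 0.5982 -0.1922  0.1062] y-axis deg -90.0171338637889 tilt x [-0.002   0.0005 -1.    ] tool delta [ 0.0162 -0.0005 -0.0011] rows 1 each [ 0.0162 -0.0005 -0.0011] q6 1.5719390463843146 t 31.2667
[-0.0003  0.002   0.0005] [-1.1601 -0.1239 -0.995 ]
```

Already past the boss top with no force. I'll keep going down.

Call:
jog_arm:
  fingers: [1,1,1]
  offset:
    - [0.005,0,-0.001]
    - [0.004,0,0]
    - [0.003,0,0]
  rot:
    - [0,0.002,0]
    - [0,0,0]
    - [0,0,0]

```text
time_s: 31.52
tool_pos: [0.5991, -0.1923, 0.0925]
tcp_rot: [0.0, -0.707, -0.0, 0.707]
ft_force: [-0.2, -0.4, -1.3]
opening: 0.0314
```

Call:
jog_arm:
  fingers: [1,1]
  offset:
    - [0.002,0,0]
    - [0.002,0,0]
  rot:
    - [0,0,0]
    - [0,0,0]

```text
time_s: 31.68
tool_pos: [0.5988, -0.1922, 0.0873]
tcp_rot: [0.0, -0.707, -0.0, 0.708]
ft_force: [0.0, 1.2, -0.4]
opening: 0.0312
```

Call:
jog_arm:
  fingers: [1]
  offset:
    - [0.001,0,0]
  rot:
    - [0,0,0]

```text
time_s: 31.77
tool_pos: [0.5988, -0.1923, 0.0865]
tcp_rot: [0.0, -0.706, -0.0, 0.708]
ft_force: [-3.3, 2.7, 11.1]
opening: 0.031
```

Call:
jog_arm:
  fingers: [1]
  offset:
    - [0.001,0,0]
  rot:
    - [0,0,0]

```text
time_s: 31.85
tool_pos: [0.5992, -0.1924, 0.0866]
tcp_rot: [-0.0, -0.707, -0.0, 0.707]
ft_force: [-4.7, 3.6, 13.9]
opening: 0.0314
```

Contact came at TCP z = 0.0866, as predicted. Releasing now.

Call:
jog_arm:
  fingers: [1,-0.5,-0.5,-0.5,-0.5,-0.5,-0.5,-0.5,-0.5]
  offset:
    - [-0.0005,0,0]
    - [0,0,0]
    - [0,0,0]
    - [0,0,0]
    - [0,0,0]
    - [-0.02,0,0]
    - [-0.03,0,0]
    - [-0.035,0,0]
    - [-0.035,0,0]
  rot:
    - [0,0,0]
    - [0,0,0]
    - [0,0,0]
    - [0,0,0]
    - [0,0,0]
    - [0,0,0]
    - [0,0,0]
    - [0,0,0]
    - [0,0,0]

```text
time_s: 32.6
tool_pos: [0.5945, -0.1917, 0.2017]
tcp_rot: [0.001, -0.701, -0.0, 0.713]
ft_force: [0.9, 0.0, -0.7]
opening: 0.0654
```

Run:
```python
from h import *
st,im=look("w24");s=ctrl.grab_frame("side");c=ctrl.grab_frame("scene")
out=[cv2.resize(im[100:260,150:340],(320,270))]+[cv2.resize(x,(230,270),interpolation=cv2.INTER_CUBIC) for x in(s[180:280,305:390],c[190:290,100:185])]
cv2.imwrite("pics/z24.png",np.hstack(out));print(st["tool_pos"],st["opening"],st["ft_force"])
cv2.imwrite("pics/z25.png",cv2.resize(im[110:250,180:330],None,fx=4,fy=4,interpolation=cv2.INTER_CUBIC))
cv2.imwrite("pics/scene25.png",c)
```

```text
[ 0.5945 -0.1917  0.2017] 0.0653786466831922 [ 0.9003  0.0366 -0.7277]
```

View pics/z24.png

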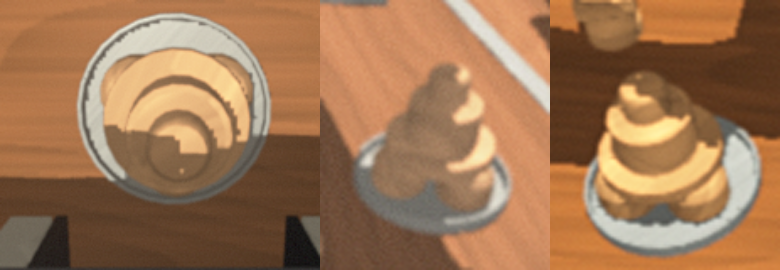

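View pics/z25.png

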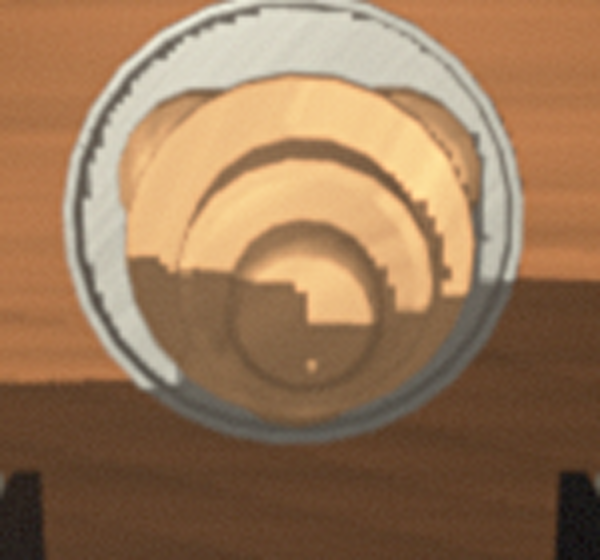

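View pics/scene25.png

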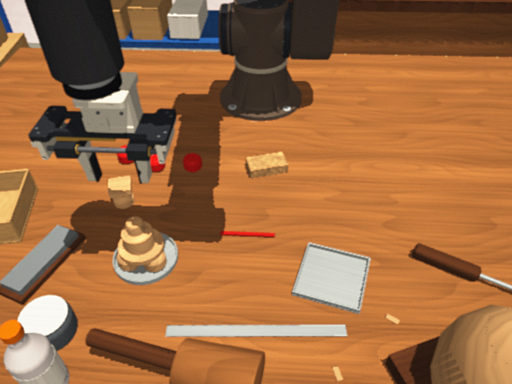

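Run:
```python
from h import *
import pickle
st=pickle.load(open("pics/w24.pkl","rb"))
f=lambda u,v:(180+u/4,110+v/4)
for n,uv,z in(("disc",f(301,248),.047),("skirt",f(308,283),.081),("grip",f(310,320),.106)): print(n,plane("wrist",uv,z,st))
print(proj("scene",(.4428,-.2743,.0476)))
s=ctrl.get_state();print(s["time_s"],s["ft_force"],abs(s["joint_velocities"]).max())
```

```text
disc [ 0.5977 -0.1922  0.047 ]
skirt [ 0.5978 -0.1937  0.081 ]
grip [ 0.5967 -0.194   0.106 ]
[119.5318 185.7137]
32.75 [-0.15    0.5438 -0.8842] 0.06570300613769155
```

The cap is about 2 mm off the socle centre (the limit is 10 mm), and the tall foot is still at its starting pixel. I'll let everything settle, then hand in.

Call:
jog_arm:
  fingers: [-0.5,-0.5,-0.5,-0.5]
  offset:
    - [-0.01,0,0]
    - [0,0,0]
    - [0,0,0]
    - [0,0,0]
  rot:
    - [0,0,0]
    - [0,0,0]
    - [0,0,0]
    - [0,0,0]

```text
time_s: 33.08
tool_pos: [0.596, -0.1917, 0.2132]
tcp_rot: [0.001, -0.703, -0.0, 0.711]
ft_force: [-0.5, -0.1, -0.1]
opening: 0.0657
```

```bash
python3 -c "
from h import *
print(ctrl.job_done())"
```

```text
the job is handed in; nothing more can be done
None
```

I stood the three low feet in the tin in a close triangle, laid the socle on them boss up, put the cap over the boss, and handed the job in at about 33 s. The hand-in reports no verdict.

**Last checks:**
- **Feet:** before the socle went on, the wrist view put their centres 49 to 51 mm apart (limit 56 mm) and 27 to 30 mm from the tin's centre (limit 40 mm). All three looked upright.
- **Socle:** it lay flat in the side and wrist views, with its centre 2 to 3 mm from the feet's centre.
- **Cap:** it met the socle at the height I had worked out, and sits about 2 mm off the socle's centre (limit 10 mm).
- **Tall foot and red look-alikes:** I did not touch them. The tall foot still shows at its starting pixel in the scene view.
- **Force and clearance:** the wrist force peaked at about 30 N up (32 N in all, against 120 N), while setting the second foot down. The gripper was open and well above the cap at hand-in.

**Disagreements:**
- Fixed-camera heights came out 1 to 7 mm below the given sizes, most at the tin's rim. The rays from the two fixed cameras missed each other by up to 7 mm, worst at the cap's top, so I used the wrist views for the final positions.
- Just before lowering the cap, the side and scene pictures suggested an offset of about 7 mm or more. An overlay of the expected outlines showed it was mostly perspective, leaving about 2 mm, which I corrected.

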